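Serve the warm puddings from the warming drawer

TASK

Pull the warming drawer, which has been left ajar, out to its stop and stand all the round ramekin puddings upright on the floor of the wooden serving tray, leaving the tart tin in the drawer and the sugar pot on the tray. Once they are all on the tray, push the drawer fully shut, and then press the desk bell's plunger right down to call the waiter and let it come up again. Do not shove or knock over the syrup bottle, the jar, the bowl or the knife.

Things in the scene. Friction and masses are not known exactly. Their poses are not given: they have to be found in the camera images.
- pudding1: a warm pudding in a round white ramekin, an upright cylinder 62 mm in diameter and 50 mm tall, 150 to 270 g, all of them alike; there are three to five in a run (None: absent). Origin: centre of its underside, z up. At the start it stands in the warming drawer
- pudding2: a warm pudding in a round white ramekin, an upright cylinder 62 mm in diameter and 50 mm tall, 150 to 270 g, all of them alike; there are three to five in a run (None: absent). Origin: centre of its underside, z up. At the start it stands in the warming drawer
- pudding3: a warm pudding in a round white ramekin, an upright cylinder 62 mm in diameter and 50 mm tall, 150 to 270 g, all of them alike; there are three to five in a run (None: absent). Origin: centre of its underside, z up. At the start it stands in the warming drawer
- pudding4: a warm pudding in a round white ramekin, an upright cylinder 62 mm in diameter and 50 mm tall, 150 to 270 g, all of them alike; there are three to five in a run (None: absent). Origin: centre of its underside, z up. At the start it stands in the warming drawer
- pudding5: a warm pudding in a round white ramekin, an upright cylinder 62 mm in diameter and 50 mm tall, 150 to 270 g, all of them alike; there are three to five in a run (None: absent). Origin: centre of its underside, z up. At the start it stands in the warming drawer
- tart_tin: a shallow rectangular dark tin with a fruit tart, 60 mm by 96 mm over its rim (x by y) and 24 mm tall, standing among the ramekins in the warming drawer, where it stays. Origin: centre of its underside
- warmer: stainless countertop warming cabinet, 360 mm wide (y), 380 mm deep (x), 187 mm high, fixed to the bench, with one drawer in its upper half. Origin: centre of the front face of its body at bench level; its x axis points back into the cabinet, so the drawer comes out along its -x; y runs across it, z up
- drawer (a joint): how far the drawer is out, in m: 0 fully shut, 0.183 at its stop. It runs on slides and stays where it is left; about 2.5 N moves it slowly. It starts 28 to 43 mm ajar
- handle (a point): middle of the drawer's handle, a level round bar 12 mm thick and 230 mm long, running across the front (along the cabinet's y), held by a post 105 mm to either side of the middle. Its centre line is 40 mm clear of the front panel's face, and 37 mm below the cabinet's top (150 mm above the bench): it can be pinched from above. The panel is 14 mm thick, 356 mm wide and reaches from 88 to 176 mm above the bench
- drawer_floor (a point): centre of the drawer's inner floor (moves with the drawer; axes as the cabinet's). The inner floor is 188 mm (x) by 300 mm (y), 115 mm above the bench; the low side and back walls are 15 mm high and 5 mm thick; the front panel stands 61 mm above the floor and the cabinet top 72 mm. At the stop, 183 mm of the floor is clear of the cabinet's front
- tray: wooden serving tray that stays put on the bench, 220 mm (x) by 300 mm (y) outside; rim 6 mm thick and 14 mm high, inner floor 4 mm above the bench. Origin: centre of its underside. A small sugar pot stands somewhere on it
- sugar_pot: lidded glass sugar pot, 60 mm in diameter and 68 mm tall, standing on the serving tray, where it stays. Origin: centre of its underside
- bell: round desk bell with a steel dome, 86 mm in diameter, fixed to the bench. Origin: centre of its underside
- plunger_top (a point): centre of the top of the bell's plunger head, a steel button 16 mm in diameter, 70 mm above the bench when up, 20 mm above the dome
- plunger (a joint): how far the bell's plunger is pressed down, in m: 0 up, 0.007 at its stop. Its spring takes about 2 N to start and 5 N to reach the stop, and brings it up again
- syrup_bottle: bystander: clear squeeze bottle of syrup with a white pointed cap, 60 mm in diameter, 168 mm tall. Origin: centre of its underside
- cocoa_jar: bystander: jar with a metal lid, 72 mm in diameter, 100 mm tall. Origin: centre of its underside
- mixing_bowl: bystander: steel bowl of choux buns, 196 mm in diameter, 82 mm tall. Origin: centre of its underside
- knife: bystander: chef's knife with an orange handle lying flat, 380 mm long and 17 mm thick. Origin: near its middle; its x axis points to the tip

How it is judged:
On the way, in this order (a step that is already met when the one before it is completed fails the run):
1. the warming drawer is pulled out to its stop (value of joint drawer above 0.177 m), for 0.2 s.
2. every pudding stands upright on the serving tray (x of pudding1 in the frame of tray between -0.085 and 0.085 m and y of pudding1 in the frame of tray between -0.13 and 0.13 m and z of each of pudding1, pudding2, pudding3, pudding4, pudding5 in the frame of tray below 0.01 m and angle between each of pudding1, pudding2, pudding3, pudding4, pudding5's own z axis and vertical below 0.12 rad and x of pudding2 in the frame of tray between -0.085 and 0.085 m and y of pudding2 in the frame of tray between -0.13 and 0.13 m and x of pudding3 in the frame of tray between -0.085 and 0.085 m and y of pudding3 in the frame of tray between -0.13 and 0.13 m and x of pudding4 in the frame of tray between -0.085 and 0.085 m and y of pudding4 in the frame of tray between -0.13 and 0.13 m and x of pudding5 in the frame of tray between -0.085 and 0.085 m and y of pudding5 in the frame of tray between -0.13 and 0.13 m), for 0.2 s.
3. the drawer is pushed fully shut again (value of joint drawer below 0.006 m), for 0.2 s.
4. the bell plunger is pressed down to its stop (value of joint plunger above 0.0058 m), for 0.05 s.
At the end, for the whole second after the job is handed in: Every pudding stands upright (within 0.12 rad) on the tray's floor, its centre within 85 mm (tray x) and 130 mm (tray y) of the tray's centre, and at rest; the sugar pot still stands on the tray and the tart tin in the drawer; the drawer is within 6 mm of shut; the bell's plunger is up again (all of step 2 and linear speed of each of pudding1, pudding2, pudding3, pudding4, pudding5 below 0.02 m/s and x of sugar_pot in the frame of tray between -0.085 and 0.085 m and y of sugar_pot in the frame of tray between -0.13 and 0.13 m and z of sugar_pot in the frame of tray below 0.01 m and angle between each of sugar_pot, tart_tin's own z axis and vertical below 0.12 rad and value of joint drawer below 0.006 m and value of joint plunger below 0.002 m and x of tart_tin in the frame of drawer_floor between -0.094 and 0.094 m and y of tart_tin in the frame of drawer_floor between -0.15 and 0.15 m and z of tart_tin in the frame of drawer_floor below 0.012 m); the robot touches nothing.
It fails at once if the syrup bottle, cocoa jar, mixing bowl or knife is shoved more than 4 cm or knocked over (distance of any of syrup_bottle, cocoa_jar, mixing_bowl, knife from where it was at the start of the episode above 0.04 m or angle between any of syrup_bottle, cocoa_jar, mixing_bowl's own z axis and vertical above 0.5 rad).
It fails at once if the sugar pot or the tart tin is tipped over (angle between any of sugar_pot, tart_tin's own z axis and vertical above 0.7 rad).
Of pudding1, pudding2, pudding3, pudding4, pudding5 only 3 to 5 are there at a start; the rules pass over those that are not, and their reading is None.
At some moment in a run one of pudding1, pudding2, pudding3, pudding4, pudding5 may be knocked a few centimetres aside while the robot is not near it.
It also fails if it takes over 210 s, if anything falls off the work surface, if the arm or the gripper's body presses on something with over 40 N, if the wrist force passes 120 N, or if a joint passes its speed limit or range.

ROBOT

A 7-joint arm with a two-finger parallel gripper is mounted at the origin on the work surface. World frame = base frame: x ahead of the robot, y to its left, z up, the work surface at z = 0. Lengths are in m, angles in rad, forces in N, time in s.
With the tool pointing down it reaches from about 0.425 to 0.975 m from the base axis. Payload 16.7 kg.
Tool frame: the origin (TCP) lies at the very end of the fingers, on their centre line; the grasp point (between the pads) lies 19 mm behind it; z points along the fingers, y is the direction in which the jaws open and shut (so a half turn about z gives the same grasp; the last joint's range is limited). The gripper opens to 85 mm and grips with 20 to 120 N. Pads are 22 mm wide; open, the fingers measure 114 mm over their backs; the gripper's body (76 mm by 85 mm) begins 54 mm behind the grasp point. The pads swing forward as they close: fully open they stand 13 mm farther back than shut.
Start: joints at [-0.149, 0.426, 0.074, 1.606, -0.034, 1.111, -0.067], TCP at [0.675, -0, 0.231] pointing down, gripper open.
Joint ranges: [-2.85, 2.85], [-0.5, 2.14], [-1.23, 1.37], [0.21, 2.46], [-1.02, 4.16], [0.16, 2.05], [-2.73, 2.73]. Speed limits (rad/s): [1.89, 1.89, 2.39, 2.39, 3.01, 3.01, 3.01].

INTERFACE

Orientations are given as a unit quaternion [w, x, y, z].
In Python, from station import get_state, optics, r, nets gives the robot as it stands.
- The arm moves only by the tool carry_out, never from a script. Its argument "rows" is a list of rows, each a list of 3 entries, a list of its own where there are three numbers: the opening in per cent of the stroke, from 0 (shut) to 100 (fully open), then the shift along the tool's x, y, z in cm, then the turn about the tool's z in degrees. A call has 1 to 5 rows; each row is the pose to reach, as a shift and turn from the pose commanded when the call began, along the tool's axes at that moment; what a row does not reach only later rows make up. A row lasts 1/10 s, in which the tool goes at most 50 mm and 8.59 degrees, less where a joint would pass 70% of its speed; a pose out of reach is approached as far as the arm can. A call with a gripper value outside its range is refused whole. The fingers move at their own pace and stop on an object; "squeeze" is the grip in N (left out, the last holds). Time passes only in rows, so rows that repeat a pose let the fingers close. It gives the time, the measured TCP pose, the force and the opening at its end, in the units of the state.
- get_state(): the state, without advancing time (a new reading comes with each control period).
- optics.capture(name): name is "scene" or "side" or "wrist"; returns a dict with "img" (420x560x3 uint8, red, green, blue), "mtx" (3x3 intrinsics, pixels), "k1" (the pictures are not rectified: a ray, as slopes to the right and down, at radius r is drawn at 1 + k1 r^2 times it, then the intrinsics apply), "R" (3x3) and "t" (3): a world point X has camera coordinates R X + t; the wrist camera has in their place "hand_eye" (4x4, takes a point from camera to tool coordinates, whose origin is the TCP and whose axes are the flange's). Camera axes: x right, y down, z forward; pixel columns grow to the right and rows downward; lengths in m; the calibration is good to about 2 mm. A picture is of the moment at which its call begins: read the wrist's pose just before it. There is no depth.
- r.finish_job(): hands the job in, once; it reports no verdict.
Trained networks look in a picture, given as the dict that the camera call returned (one of the last four; its "shot" number tells which), for a name from the list of things; names that differ only in an ending like _2 or _b are one class to them, and where a whole thing is asked for, a point or a joint stands for the part that bears it (a point fixed in the world has none). Each returns a list of dicts, best first, with "conf" (0 to 1); they miss things now and then, are a little off and sometimes report something else, mostly with a low value. They report only what shows in the picture. A call takes as long as a camera call.
- nets.find_in(picture, query): "xyz" ([x, y, z] in m, in world coordinates, good to about 4 mm: the middle of the surface that is visible of it).
The state is a dict: "time_s": time; "joint_pos": joint angles; "qd": joint speeds; "joint_efforts": joint torques, N m; "tcp_pos": TCP position; "tcp_rot": TCP orientation; "force": force on the tool from outside, world axes, zero at the start; "ft_torque": the same for the moment, N m; "width": opening from 0.0 (shut) to 1.0 (fully open).
Only numpy, scipy, OpenCV 4.12 (cv2) and the standard library are available. Lean on these libraries where they do the work, as an engineer would, in place of code of your own. Each camera call takes 0.05 s, during which the arm holds its last target.

## Working session

There is one attempt and no reset: what is moved stays moved. The work goes in short steps, Python scripts to look and compute and a tool call to move; the robot and the scene stay as the last step left them, time stands still between calls to the robot, and variables do not carry over. Pictures are saved under pics/ and viewed, and the job is handed in when it is done.

Besides the shell and the picture viewer there is one more tool, called after "Request:" as name(argument=value, ...) on one line, values as JSON. carry_out: Moves the arm, as the interface text tells. Its arguments: {"type":"object","properties":{"rows":{"type":"array","items":{"type":"array"}},"squeeze":{"type":"number"}},"required":["rows"]}

```bash
ls; mkdir -p pics; python3 - <<'E'
from station import get_state, optics, r, nets
import cv2,numpy as np
s=get_state(); print({k:np.round(v,3) for k,v in s.items()})
for n in ["scene","side","wrist"]:
    p=optics.capture(n); cv2.imwrite(f"pics/{n}0.png",p["img"][:,:,::-1]); print(n,p.get("shot"),{k:np.round(p[k],3).tolist() for k in p if k not in("img",)})
    for q in ["pudding1","tart_tin","warmer","handle","tray","sugar_pot","bell","syrup_bottle","cocoa_jar","mixing_bowl","knife"]:
        print(n,q,[(np.round(d["xyz"],3).tolist(),round(d["conf"],2)) for d in nets.find_in(p,q)][:7])
print(get_state()["time_s"])
E
```

```text
pics
{'time_s': np.float64(0.0), 'joint_pos': array([-0.15 ,  0.427,  0.074,  1.607, -0.034,  1.111, -0.067]), 'qd': array([ 0.001, -0.001,  0.   ,  0.001,  0.001, -0.001, -0.001]), 'joint_efforts': array([ 1.0000e-03, -9.4984e+01,  3.7620e+00, -4.6352e+01,  1.9000e-02,
        1.0000e-02,  0.0000e+00]), 'tcp_pos': array([ 0.675, -0.   ,  0.231]), 'tcp_rot': array([-0.   ,  0.707,  0.707, -0.   ]), 'force': array([-0.612, -0.364,  0.163]), 'ft_torque': array([-0.015, -0.005, -0.014]), 'width': np.float64(1.003)}
scene 1 {'mtx': [[526.658, 0.0, 290.05], [0.0, 526.658, 203.656], [0.0, 0.0, 1.0]], 'k1': 0.024, 'R': [[-0.854, 0.52, 0.007], [0.407, 0.677, -0.613], [-0.323, -0.52, -0.79]], 't': [0.456, -0.136, 1.834], 'shot': 1}
scene pudding1 [([0.713, -0.108, 0.136], 0.57)]
scene tart_tin []
scene warmer [([0.827, -0.248, 0.186], 0.61), ([0.703, -0.068, 0.125], 0.24)]
scene handle [([0.595, 0.396, 0.033], 0.67), ([0.701, -0.065, 0.131], 0.56)]
scene tray [([0.445, 0.244, 0.005], 0.96)]
scene sugar_pot [([0.48, 0.293, 0.058], 0.79)]
scene bell [([0.596, 0.4, 0.032], 0.76)]
scene syrup_bot
[... 1040 characters left out ...]
[([0.723, 0.265, 0.06], 0.7)]
side knife [([0.212, -0.275, 0.005], 0.68)]
wrist 3 {'mtx': [[351.693, 0.0, 280.415], [0.0, 351.693, 206.594], [0.0, 0.0, 1.0]], 'k1': 0.003, 'hand_eye': [[-0.0, -0.962, -0.272, 0.07], [1.0, -0.0, 0.0, 0.0], [-0.0, -0.272, 0.962, -0.143], [0.0, 0.0, 0.0, 1.0]], 'shot': 3}
wrist pudding1 [([0.712, -0.11, 0.141], 0.98)]
wrist tart_tin []
wrist warmer [([0.5, 0.138, 0.002], 0.55)]
wrist handle [([0.686, -0.074, 0.151], 0.86), ([0.684, 0.083, 0.134], 0.28)]
wrist tray [([0.501, 0.14, 0.003], 0.6)]
wrist sugar_pot []
wrist bell []
wrist syrup_bottle []
wrist cocoa_jar [([0.781, 0.093, 0.103], 0.72)]
wrist mixing_bowl []
wrist knife [([0.71, -0.112, 0.142], 0.41)]
1.8
```

View pics/scene0.png

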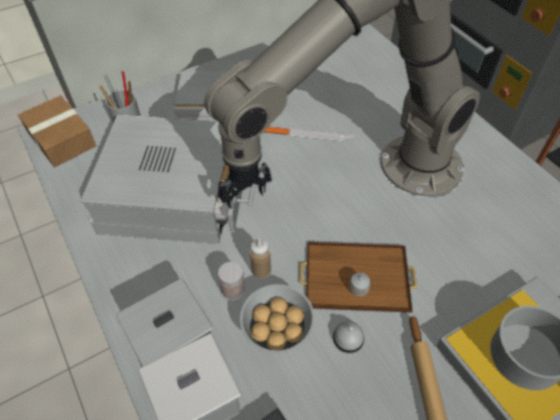

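View pics/side0.png

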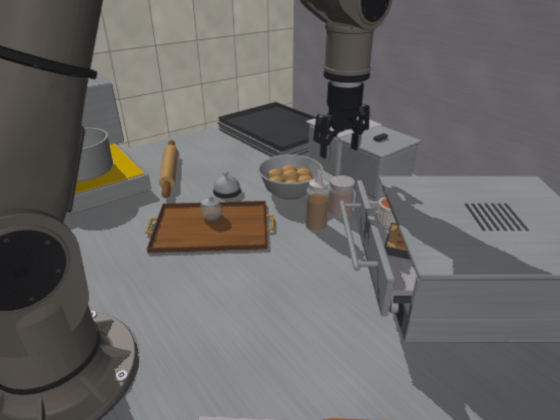

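View pics/wrist0.png

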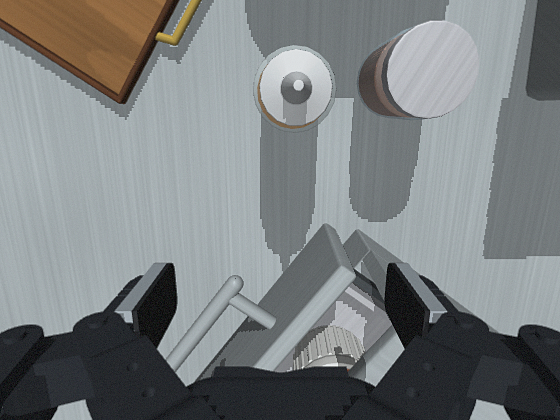

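```bash
cat > h.py <<'E'
from station import get_state, optics, r, nets
import cv2,numpy as np
from scipy.spatial.transform import Rotation as Ro
def tcpT(s=None):
    s=s or get_state(); q=s["tcp_rot"]; T=np.eye(4); T[:3,:3]=Ro.from_quat([q[1],q[2],q[3],q[0]]).as_matrix(); T[:3,3]=s["tcp_pos"]; return T
def cap(n,fn=None):
    T=tcpT(); p=optics.capture(n)
    if n=="wrist":
        W=T@np.array(p["hand_eye"]); p["Rw"]=W[:3,:3]; p["c"]=W[:3,3]
    else:
        p["Rw"]=np.array(p["R"]).T; p["c"]=-p["Rw"]@np.array(p["t"])
    if fn: cv2.imwrite(f"pics/{fn}.png",p["img"][:,:,::-1])
    return p
def ray(p,uv,z):
    K=np.array(p["mtx"]); d=np.array([(uv[0]-K[0,2])/K[0,0],(uv[1]-K[1,2])/K[1,1]])
    x=d.copy()
    for _ in range(20): x=d/(1+p["k1"]*(x@x))
    v=p["Rw"]@np.array([x[0],x[1],1]); return p["c"]+v*(z-p["c"][2])/v[2]
def proj(p,X):
    X=np.atleast_2d(X); c=(X-p["c"])@p["Rw"]; x=c[:,:2]/c[:,2:]; x=x*(1+p["k1"]*(x**2).sum(1,keepdims=True)); K=np.array(p["mtx"])
    return x*[K[0,0],K[1,1]]+[K[0,2],K[1,2]]
def find(p,q,n=8):
    return [(np.round(d["xyz"],3).tolist(),round(d["conf"],2)) for d in nets.find_in(p,q)][:n]
def crop(p,fn,x0,y0,x1,y1,k=3):
    im=cv2.resize(p["img"][y0:y1,x0:x1],None,fx=k,fy=k,interpolation=cv2.INTER_CUBIC); cv2.imwrite(f"pics/{fn}.png",im[:,:,::-1])
E
python3 - <<'E'
from h import *
p=cap("scene"); crop(p,"scene1",70,100,270,260,4)
p=cap("side"); crop(p,"side1",320,160,520,310,4)
E
```

```text
(no output)
```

View pics/scene1.png

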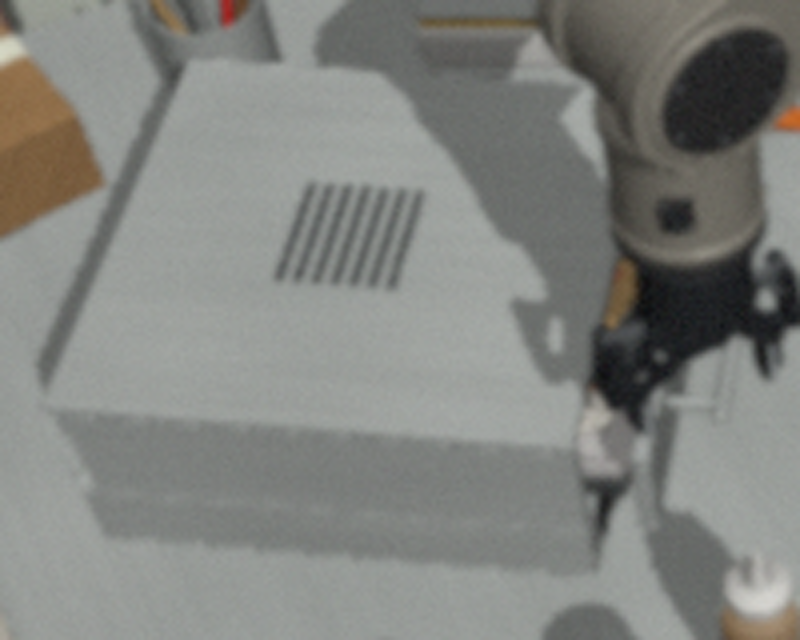

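View pics/side1.png

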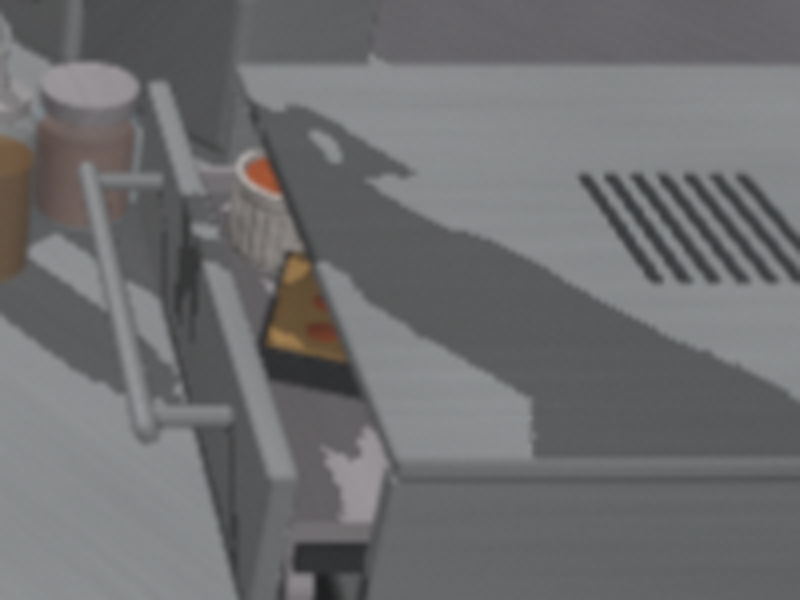

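```bash
python3 - <<'E'
from h import *
p=cap("side"); s=cap("scene");w=cap("wrist")
a=ray(p,(379.7,176.2),.187); b=ray(p,(418.5,276.5),.187); print("front",a,b,np.linalg.norm(a-b))
c=ray(s,(70+48/4,100+403/4),.187); d=ray(s,(70+583/4,100+442/4),.187); e=ray(s,(70+190/4,100+62/4),.187); print("side",c,d,e,np.linalg.norm(c-d),np.linalg.norm(c-e))
for q in ((379.7,176.2),):pass
h1=ray(p,(341.5,202.5),.150); h2=ray(p,(356.5,266),.150); print("handle",h1,h2,np.linalg.norm(h1-h2))
h3=ray(w,(237,281),.150);print("wrist handle end",h3, "panel corner",ray(w,(330,226),.176),ray(w,(354,274),.176))
for x,y in ((a,b),(h1,h2),(c,d)):
    v=x-y; print(np.degrees(np.arctan2(v[1],v[0])))
E
```

```text
front [ 0.75019829 -0.061759    0.187     ] [ 0.53383246 -0.34595605  0.187     ] 0.3571864208991836
side [ 1.0537467  -0.27556078  0.187     ] [ 0.74731977 -0.05096502  0.187     ] [ 0.84663097 -0.55837602  0.187     ] 0.3799219912279672 0.3505444098318757
handle [ 0.64006153 -0.05240033  0.15      ] [ 0.50585326 -0.23491858  0.15      ] 0.22654971456304537
wrist handle end [ 0.64449287 -0.04792618  0.15      ] panel corner [0.70450617 0.00180635 0.176     ] [ 0.72051906 -0.02951865  0.176     ]
52.71713746476652
53.67242552766462
-36.23957014846462
```

Request:
carry_out(rows=[[38, [-3, -2, 0], 8], [38, [-6, -4.2, 0], 16], [38, [-9, -6.4, 0], 24], [38, [-12, -8.4, 0], 32], [38, [-14.3, -10.1, 0], 36.8]], squeeze=40)

```text
time_s: 2.55
tcp_pos: [0.5727, -0.145, 0.2315]
tcp_rot: [0.0, 0.896, 0.445, 0.0]
force: [1.1, -0.4, 0.2]
width: 0.377
```

Request:
carry_out(rows=[[38, [0, 0, 0], 0], [38, [0, 0, 0], 0]])

```text
time_s: 2.75
tcp_pos: [0.5739, -0.1433, 0.2316]
tcp_rot: [0.0, 0.894, 0.448, 0.0]
force: [0.2, -0.3, 0.2]
width: 0.378
```

```bash
python3 - <<'E'
from h import *
s=get_state(); T=tcpT(s); print(np.round(T,3), s["force"], s["width"],s["time_s"],np.round(s["joint_pos"],2))
w=cap("wrist","w1"); sd=cap("side"); crop(sd,"s1",300,100,560,310,3)
print(find(w,"handle"),find(w,"pudding1"),find(w,"tart_tin"))
E
```

```text
[[ 0.599  0.801  0.001  0.574]
 [ 0.801 -0.599  0.    -0.143]
 [ 0.     0.    -1.     0.232]
 [ 0.     0.     0.     1.   ]] [ 0.16357172 -0.28438622  0.15283497] 0.3775323721796833 2.75 [-0.06  0.29  0.24  1.81 -0.08  1.05 -0.43]
[([0.637, -0.13, 0.157], 0.91)] [([0.701, -0.126, 0.163], 0.89), ([0.489, 0.108, 0.004], 0.69)] [([0.648, -0.198, 0.138], 0.91)]
```

View pics/w1.png

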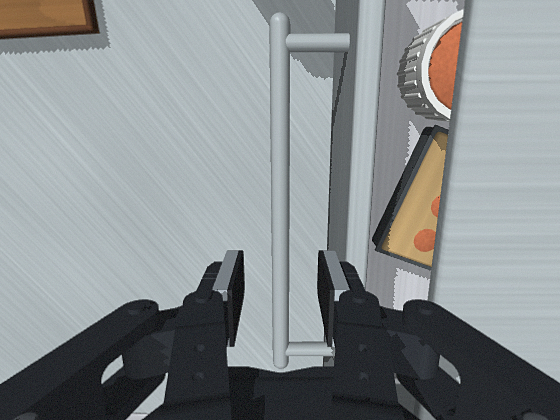

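View pics/s1.png

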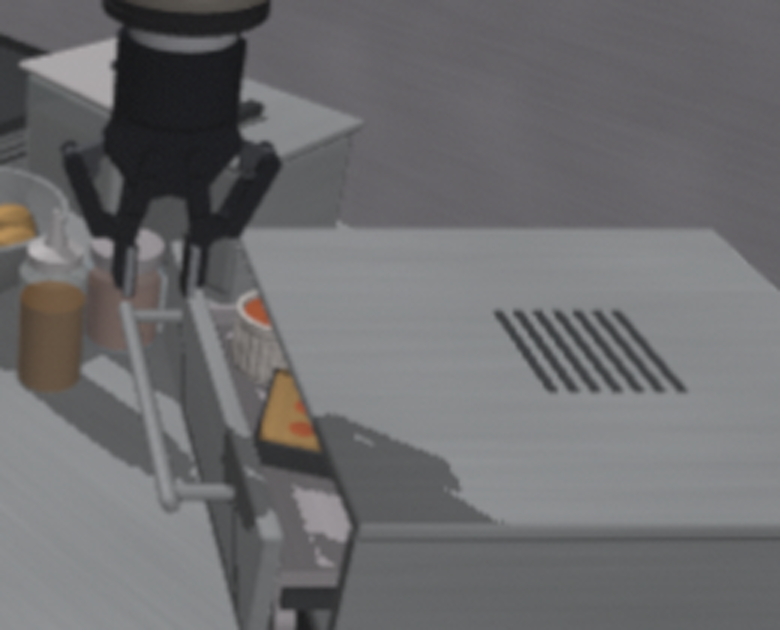

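Request:
carry_out(rows=[[30, [0, 0, 2], 0], [30, [0, 0, 4], 0], [30, [0, 0, 6], 0], [30, [0, 0, 8], 0], [30, [0, 0, 9.2], 0]])

```text
time_s: 3.5
tcp_pos: [0.5736, -0.1424, 0.1377]
tcp_rot: [-0.0, 0.894, 0.448, -0.001]
force: [-0.3, 0.1, 0.3]
width: 0.303
```

Request:
carry_out(rows=[[30, [0, 0, 0], 0], [0, [0, 0, 0], 0], [0, [0, 0, 0], 0], [0, [0, 0, 0], 0], [0, [0, 0, 0], 0]], squeeze=40)

```text
time_s: 4.0
tcp_pos: [0.5743, -0.143, 0.1399]
tcp_rot: [0.0, 0.894, 0.448, 0.0]
force: [1.3, 1.4, -0.6]
width: 0.121
```

Request:
carry_out(rows=[[0, [0, -1.5, 0], 0], [0, [0, -3.5, 0], 0], [0, [0, -6, 0], 0], [0, [0, -8.5, 0], 0], [0, [0, -11, 0], 0]])

```text
time_s: 4.5
tcp_pos: [0.4858, -0.0771, 0.1399]
tcp_rot: [0.001, 0.894, 0.448, 0.001]
force: [3.7, -1.7, -2.1]
width: 0.12
```

Request:
carry_out(rows=[[0, [0, -1.5, 0], 0], [0, [0, -2.5, 0], 0], [0, [0, -3.2, 0], 0], [0, [0, -3.8, 0], 0], [0, [0, -3.8, 0], 0]])

```text
time_s: 5.0
tcp_pos: [0.4577, -0.056, 0.14]
tcp_rot: [0.002, 0.894, 0.447, 0.002]
force: [11.1, -13.7, -4.7]
width: 0.12
```

Request:
carry_out(rows=[[0, [0, -0.4, 0], 0], [0, [0, -0.4, 0], 0], [0, [0, -0.4, 0], 0], [0, [0, 0.1, 0], 0], [0, [0, 0.1, 0], 0]])

```text
time_s: 5.5
tcp_pos: [0.4578, -0.0561, 0.14]
tcp_rot: [0.001, 0.895, 0.447, 0.001]
force: [-1.0, -5.8, 13.5]
width: 0.113
```

```bash
python3 - <<'E'
from h import *
s=cap("scene","sc2")
sd=cap("side","s2"); crop(sd,"s2c",280,140,560,340,2.8)
st=get_state(); print(st["tcp_pos"],st["force"])
for q in ("pudding1","tart_tin","tray","sugar_pot","bell","plunger_top"): print(q,find(s,q),find(sd,q))
E
```

```text
[ 0.4577286  -0.05607093  0.1400116 ] [ 2.26775869 -7.67182297  8.58501076]
pudding1 [([0.674, -0.086, 0.17], 0.98), ([0.603, -0.038, 0.162], 0.84), ([0.625, -0.164, 0.166], 0.75)] [([0.603, -0.187, 0.158], 0.86), ([0.586, -0.062, 0.155], 0.69), ([0.657, -0.105, 0.162], 0.67)]
tart_tin [([0.542, -0.117, 0.142], 0.71)] [([0.534, -0.135, 0.137], 0.56), ([0.468, 0.262, 0.04], 0.46)]
tray [([0.447, 0.24, 0.005], 0.72)] [([0.429, 0.235, -0.001], 0.82), ([0.532, -0.134, 0.138], 0.17)]
sugar_pot [([0.482, 0.295, 0.061], 0.97)] [([0.467, 0.264, 0.038], 0.87), ([0.587, -0.058, 0.154], 0.7), ([0.516, -0.208, 0.116], 0.69)]
bell [([0.597, 0.398, 0.031], 0.69)] [([0.576, 0.364, 0.028], 0.62)]
plunger_top [] []
```

View pics/s2c.png

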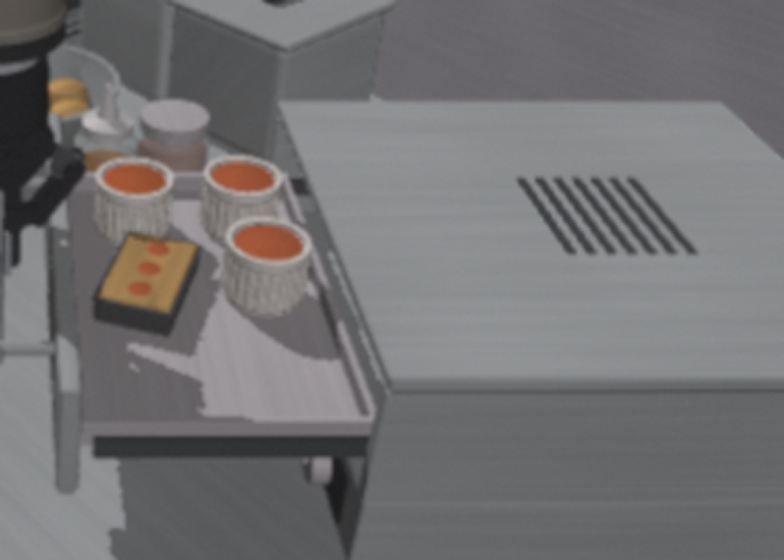

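View pics/sc2.png

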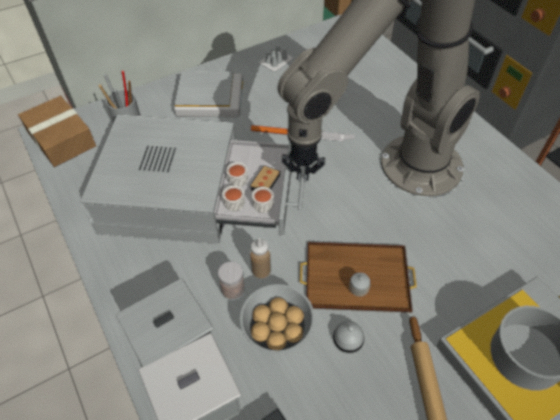

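Request:
carry_out(rows=[[32, [0, 0, 0], 0], [32, [0, 0, 0], 0], [32, [0, 0, -3], 0], [32, [0, 0, -8], 0], [32, [0, 0, -13], 0]])

```text
time_s: 6.7
tcp_pos: [0.4555, -0.0549, 0.2705]
tcp_rot: [-0.0, 0.894, 0.448, -0.001]
force: [1.3, 0.2, 0.5]
width: 0.317
```

Request:
carry_out(rows=[[100, [-3, 1, -1], 0], [100, [-5, 3, -2], 0], [100, [-8, 6, -3], 0], [100, [-8, 6, -3], 0]])

```text
time_s: 7.1
tcp_pos: [0.4567, -0.1595, 0.3006]
tcp_rot: [0.001, 0.895, 0.445, 0.001]
force: [-0.2, 1.1, -0.3]
width: 0.974
```

```bash
python3 - <<'E'
from h import *
w=cap("wrist","w3"); print(get_state()["tcp_pos"],get_state()["force"])
for q in ("pudding1","tart_tin","handle","warmer"): print(q,find(w,q))
E
```

```text
[ 0.45648743 -0.15697828  0.29971187] [-0.28246156  0.9873546   0.0108629 ]
pudding1 [([0.58, -0.071, 0.135], 0.97), ([0.612, -0.173, 0.162], 0.92), ([0.646, -0.121, 0.13], 0.54)]
tart_tin [([0.553, -0.123, 0.14], 0.87)]
handle [([0.529, -0.173, 0.119], 0.79)]
warmer [([0.561, -0.201, 0.115], 0.88), ([0.529, -0.176, 0.117], 0.5)]
```

View pics/w3.png

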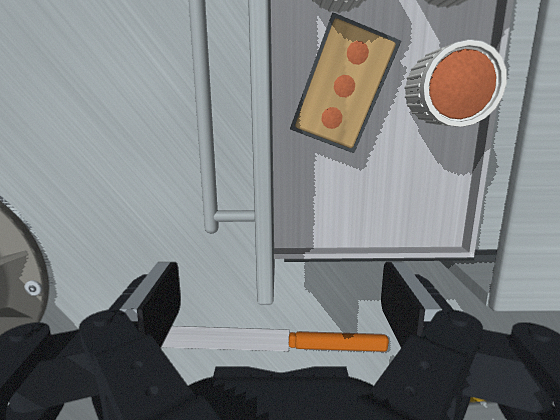

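Request:
carry_out(rows=[[100, [4, 1, 0], 0], [100, [8, 2, 0], 0], [100, [10, 3, 0], 0], [100, [10, 3, 0], 0], [100, [10, 3, 0], 0]])

```text
time_s: 7.85
tcp_pos: [0.5401, -0.092, 0.2987]
tcp_rot: [-0.0, 0.894, 0.448, -0.001]
force: [-0.1, -0.3, -0.7]
width: 0.995
```

```bash
python3 - <<'E'
from h import *
w=cap("wrist","w4"); print(get_state()["tcp_pos"],get_state()["force"])
for q in ("pudding1","tart_tin","handle","warmer"): print(q,find(w,q))
E
```

```text
[ 0.53973287 -0.09264822  0.29894807] [-0.14617165  0.22705134  0.29651311]
pudding1 [([0.599, -0.049, 0.161], 0.96), ([0.667, -0.095, 0.164], 0.75), ([0.613, -0.166, 0.161], 0.68)]
tart_tin [([0.551, -0.123, 0.14], 0.82)]
handle [([0.56, -0.094, 0.117], 0.84)]
warmer [([0.627, -0.136, 0.127], 0.94)]
```

View pics/w4.png

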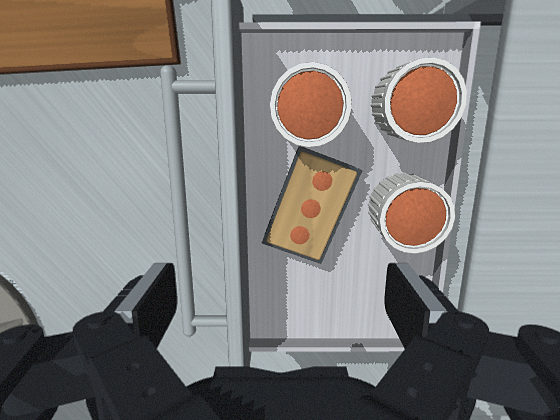

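```bash
cat > meas.py <<'E'
from h import *
from scipy.optimize import minimize
ang=np.radians(-36.8); X=np.array([np.cos(ang),np.sin(ang)]); Y=np.array([-X[1],X[0]]); O=np.array([.6415,-.2015])
def cab(p): d=np.array(p[:2])-O; return np.round([d@X,d@Y],4)
def orange(w,z=.165,amin=300,roi=None):
    hsv=cv2.cvtColor(w["img"],cv2.COLOR_RGB2HSV); m=((hsv[...,0]<13)&(hsv[...,1]>110)&(hsv[...,2]>90)).astype(np.uint8)
    m=cv2.morphologyEx(m,cv2.MORPH_OPEN,np.ones((3,3)))
    n,l,st,c=cv2.connectedComponentsWithStats(m); out=[]
    for i in range(1,n):
        if st[i,4]>amin: out.append((c[i].round(1),st[i,4],st[i,2:4],ray(w,c[i],z)[:2].round(4)))
    return out
E
python3 - <<'E'
from meas import *
w=cap("wrist")
for o in orange(w,.16): print(o,cab(o[3]))
for uv in ((311,104),(423.5,100.5),(418,214)): 
    P=ray(w,uv,.165); print("rim",uv,P.round(4),cab(P))
print("tin",[ (ray(w,uv,.139)[:2].round(3),cab(ray(w,uv,.139))) for uv in ((299,147),(361,170),(330,270),(263,241))])
print("panel inner edge", cab(ray(w,(243,340),.176)),cab(ray(w,(238,150),.176)), "cab front",cab(ray(w,(485,330),.187)),cab(ray(w,(505,20),.187)),"corner",cab(ray(w,(505,5),.187)))
# overlay check
s=cap("scene"); sd=cap("side")
crop(s,"sct",290,230,430,320,5); crop(sd,"sdt",140,160,290,260,5)
E
```

```text
(array([422.1,  98.6]), np.int32(3481), array([65, 68], dtype=int32), array([ 0.672 , -0.0974])) [-0.0379  0.1016]
(array([308.8, 103.3]), np.int32(3458), array([65, 68], dtype=int32), array([ 0.6005, -0.0481])) [-0.1247  0.0983]
(array([414.6, 214.7]), np.int32(2653), array([60, 56], dtype=int32), array([ 0.6192, -0.1742])) [-0.0342  0.0085]
rim (311, 104) [ 0.6012 -0.0493  0.165 ] [-0.1234  0.0977]
rim (423.5, 100.5) [ 0.6705 -0.0981  0.165 ] [-0.0387  0.1001]
rim (418, 214) [ 0.6211 -0.1729  0.165 ] [-0.0334  0.0107]
tin [(array([ 0.574, -0.073]), array([-0.1307,  0.0627])), (array([ 0.606, -0.121]), array([-0.0765,  0.0428])), (array([ 0.53 , -0.184]), array([-0.1   , -0.0524])), (array([ 0.497, -0.122]), array([-0.1628, -0.0231]))]
panel inner edge [-0.1798 -0.1017] [-0.1785  0.0645] cab front [ 0.0241 -0.084 ] [0.0004 0.15  ] corner [-0.0011  0.1588]
```

View pics/sct.png

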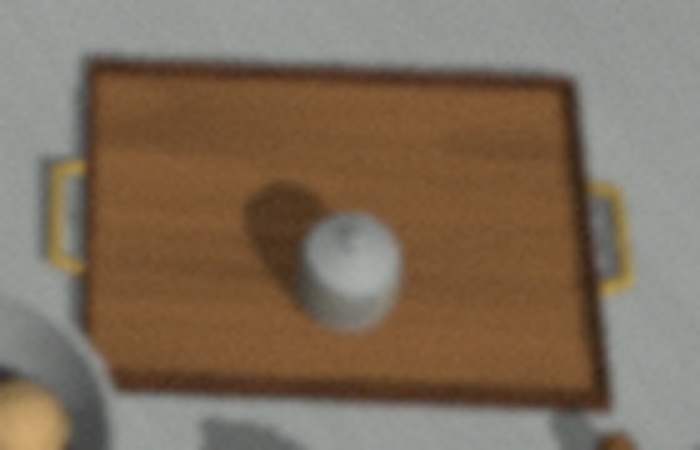

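View pics/sdt.png

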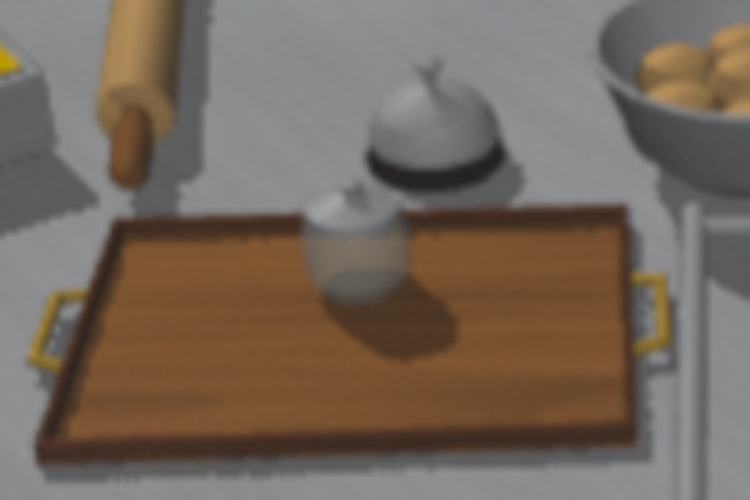

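```bash
python3 - <<'E'
from meas import *
s=cap("scene"); sd=cap("side")
S=[ray(s,(290+a/5,230+b/5),.014)[:2] for a,b in ((90,62),(575,78),(605,405))]
D=[ray(sd,(140+a/5,160+b/5),.014)[:2] for a,b in ((118,222),(625,208),(632,440),(40,456))]
print(np.round(S,3)); print(np.round(D,3))
print([np.linalg.norm(D[i]-D[(i+1)%4]).round(3) for i in range(4)], np.mean(D,0), np.linalg.norm(S[0]-S[1]),np.linalg.norm(S[2]-S[1]),(S[0]+S[2])/2)
print("pot base side",ray(sd,(140+362/5,160+285/5),.004), "pot knob top side",ray(sd,(140+355/5,160+190/5),.068),"scene knob",ray(s,(290+347/5,230+232/5),.068))
print("plunger side",ray(sd,(140+430/5,160+65/5),.07))
crop(s,"bell",325,310,375,360,10)
E
```

```text
[[0.517 0.078]
 [0.27  0.241]
 [0.394 0.42 ]]
[[0.387 0.406]
 [0.63  0.244]
 [0.505 0.059]
 [0.265 0.221]]
[np.float64(0.292), np.float64(0.223), np.float64(0.29), np.float64(0.221)] [0.44672056 0.23239972] 0.2961883968793737 0.21834129588029882 [0.45551785 0.24926814]
pot base side [0.4737314  0.27693445 0.004     ] pot knob top side [0.47311423 0.27184823 0.068     ] scene knob [0.47578878 0.27837561 0.068     ]
plunger side [0.57868298 0.37192447 0.07      ]
```

View pics/bell.png

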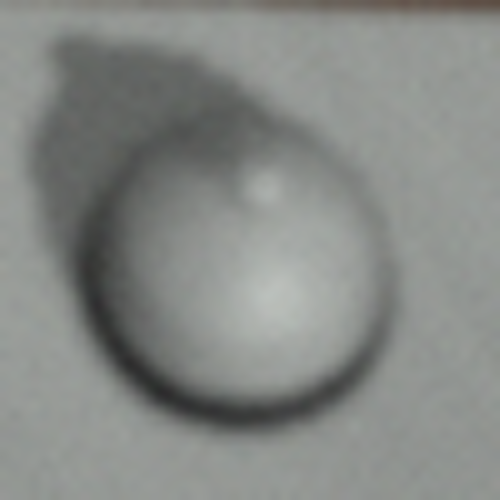

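Request:
carry_out(rows=[[90, [2, 0.7, 0], 8], [90, [4, 1.4, 0], 16], [90, [6, 2.0, 0], 24], [90, [7.1, 2.3, 0], 32], [90, [7.1, 2.3, 0], 40]])

```text
time_s: 8.85
tcp_pos: [0.6022, -0.0483, 0.2989]
tcp_rot: [-0.0, 0.994, 0.113, -0.0]
force: [0.0, 0.3, 0.5]
width: 0.901
```

Request:
carry_out(rows=[[88, [0, 0, 2], 5], [88, [0, 0, 6], 5], [88, [0, 0, 9], 5], [88, [0, 0, 9], 5]])

```text
time_s: 9.25
tcp_pos: [0.5991, -0.0496, 0.2057]
tcp_rot: [0.0, 0.997, 0.072, -0.003]
force: [-0.3, 0.6, -0.0]
width: 0.882
```

```bash
python3 - <<'E'
from meas import *
print(tcpT().round(3)); w=cap("wrist","w5"); s=cap("side"); crop(s,"s5",320,120,480,260,5)
for o in orange(w): print(o,cab(o[3]))
print(proj(w,[.601,-.049,.165]))
E
```

```text
[[ 0.99   0.143 -0.006  0.599]
 [ 0.143 -0.99  -0.    -0.05 ]
 [-0.006 -0.    -1.     0.206]
 [ 0.     0.     0.     1.   ]]
(array([394.4, 114.2]), np.int32(7675), array([ 98, 101], dtype=int32), array([ 0.6721, -0.0962])) [-0.0386  0.1026]
(array([280. , 230.6]), np.int32(5800), array([89, 84], dtype=int32), array([ 0.6023, -0.0481])) [-0.1233  0.0994]
(array([505.9, 229.7]), np.int32(5789), array([90, 84], dtype=int32), array([ 0.6206, -0.1712])) [-0.0349  0.0117]
(array([361.6, 270. ]), np.int32(430), array([21, 25], dtype=int32), array([ 0.5853, -0.0976])) [-0.1072  0.0495]
[[281.26801163 233.07147682]]
```

View pics/w5.png

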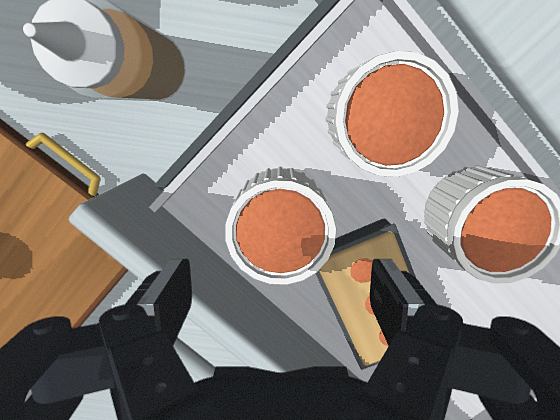

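View pics/s5.png

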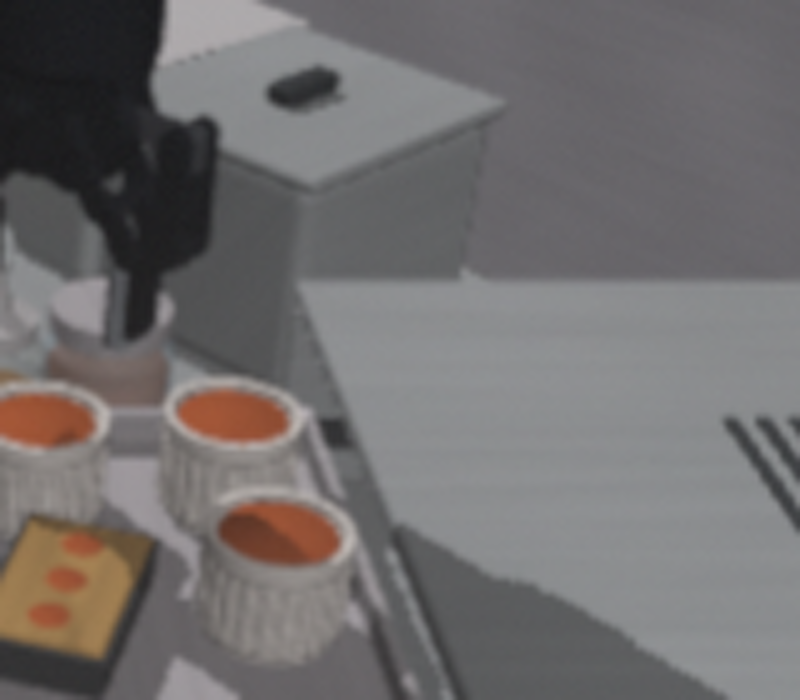

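Request:
carry_out(rows=[[88, [0.1, 0, 2], 0], [88, [0.1, 0, 4], 0], [88, [0.1, 0, 6], 0], [88, [0.1, 0, 7.4], 0], [88, [0.1, 0, 7.4], 0]])

```text
time_s: 9.85
tcp_pos: [0.6022, -0.0496, 0.1351]
tcp_rot: [-0.0, 0.997, 0.072, -0.0]
force: [-0.3, 0.2, -0.3]
width: 0.877
```

Request:
carry_out(rows=[[0, [0, 0, 0], 0], [0, [0, 0, 0], 0], [0, [0, 0, 0], 0], [0, [0, 0, 0], 0], [0, [0, 0, 0], 0]], squeeze=30)

```text
time_s: 10.35
tcp_pos: [0.6031, -0.0498, 0.1368]
tcp_rot: [-0.0, 0.997, 0.071, 0.001]
force: [-1.0, -0.1, 8.0]
width: 0.716
```

Request:
carry_out(rows=[[0, [0, 0, -1], 0], [0, [0, 0, -3], 0], [0, [0, 0, -6], 0], [0, [0, 0, -10], 0], [0, [0, 0, -13], 0]])

```text
time_s: 10.85
tcp_pos: [0.6024, -0.0498, 0.2684]
tcp_rot: [-0.0, 0.997, 0.071, 0.001]
force: [1.8, 0.8, -2.1]
width: 0.717
```

```bash
python3 - <<'E'
from meas import *
s=get_state();print(s["tcp_pos"],s["force"],s["width"]); w=cap("wrist","w6")
E
```

```text
[ 0.60237416 -0.04983633  0.26844908] [ 1.76989514  0.83841016 -2.13046572] 0.7166853864678953
```

View pics/w6.png

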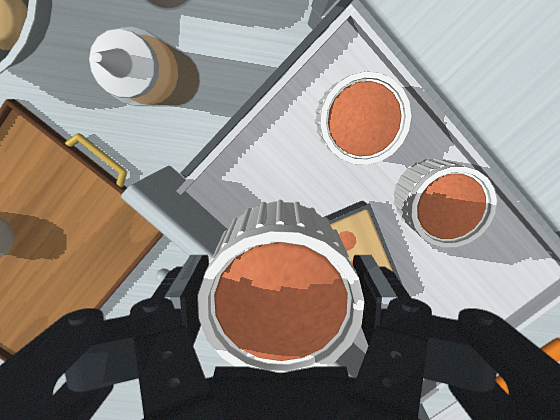

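Request:
carry_out(rows=[[0, [-1, -4, -1], 0], [0, [-2.5, -9, -2], 0], [0, [-4, -14, -3], 0], [0, [-5.5, -19, -4], 0], [0, [-6.5, -24, -4], 0]])

```text
time_s: 11.4
tcp_pos: [0.5063, 0.1703, 0.307]
tcp_rot: [-0.0, 0.997, 0.071, 0.001]
force: [0.2, 0.3, -2.3]
width: 0.712
```

Request:
carry_out(rows=[[0, [0, -1.5, 0], 0], [0, [0, -2.2, 0], 0], [0, [0, -2.2, 0], 0], [0, [0, -2.2, 0], 0]])

```text
time_s: 11.8
tcp_pos: [0.5047, 0.1891, 0.305]
tcp_rot: [0.0, 0.998, 0.07, -0.0]
force: [0.1, -0.4, -2.4]
width: 0.72
```

```bash
python3 - <<'E'
from meas import *
s=get_state();print(tcpT(s).round(3),s["force"],s["width"]); w=cap("wrist","w7")
for q in ("sugar_pot","tray","bell","plunger_top"): print(q,find(w,q))
E
```

```text
[[ 0.99   0.141 -0.     0.505]
 [ 0.141 -0.99  -0.001  0.189]
 [-0.     0.001 -1.     0.305]
 [ 0.     0.     0.     1.   ]] [ 0.13076419 -0.41013117 -2.39223387] 0.7203763267338957
sugar_pot [([0.48, 0.278, 0.059], 0.9)]
tray [([0.502, 0.248, 0.005], 0.66)]
bell [([0.588, 0.379, 0.041], 0.74)]
plunger_top [([0.588, 0.383, 0.068], 0.73), ([0.577, -0.008, 0.132], 0.61)]
```

View pics/w7.png

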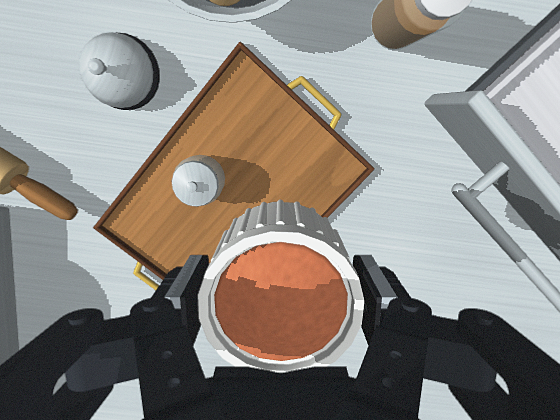

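```bash
cat > tray.py <<'E'
from meas import *
def tp(C,L,S,a,b): return C+a*L+b*S
E
python3 - <<'E'
from meas import *
w=cap("wrist")
c=[ray(w,uv,.014)[:2] for uv in ((239,44),(374,168),(95,228))]
print(np.round(c,4), np.linalg.norm(c[0]-c[1]),np.linalg.norm(c[0]-c[2]))
C=(c[1]+c[2])/2; L=(c[0]-c[2]); L/=np.linalg.norm(L); S=c[0]-c[1]; S/=np.linalg.norm(S); print("C",C,"L",L,"S",S,L@S)
pot=ray(w,(200,185),.068)[:2]; pl=ray(w,(97,66),.07)[:2]; print("pot",pot,(pot-C)@L,(pot-C)@S,"plunger",pl)
for a,b in ((.09,.03),(-.09,.02),(0,-.045)):
    P=C+a*L+b*S; print(a,b,P.round(4),np.hypot(*P).round(3))
E
```

```text
[[0.6342 0.2565]
 [0.5171 0.0751]
 [0.3887 0.4182]] 0.21594486001266566 0.2939769881580849
C [0.45292744 0.24666954] L [ 0.8351199  -0.55006795] S [0.54240854 0.84011486] -0.00914409497980034
pot [0.47857605 0.27656601] 0.0049745648995183 0.03902849613069612 plunger [0.5861026  0.38777137]
0.09 0.03 [0.5444 0.2224] 0.588
-0.09 0.02 [0.3886 0.313 ] 0.499
0 -0.045 [0.4285 0.2089] 0.477
```

Request:
carry_out(rows=[[0, [2, -1.2, 3], 0], [0, [4.5, -2.7, 8], 0], [0, [4.5, -2.7, 13], 0], [0, [4.5, -2.7, 18], 0], [0, [4.5, -2.7, 21], 0]])

```text
time_s: 12.6
tcp_pos: [0.5439, 0.2233, 0.0919]
tcp_rot: [0.001, 0.997, 0.071, -0.001]
force: [-0.7, 0.3, -2.4]
width: 0.712
```

Request:
carry_out(rows=[[0, [0, 0, 2], 0], [0, [0, 0, 3.5], 0], [0, [0, 0, 4.5], 0], [0, [0, 0, 5], 0], [0, [0, 0, 5], 0]])

```text
time_s: 13.1
tcp_pos: [0.5451, 0.224, 0.0452]
tcp_rot: [-0.0, 0.997, 0.071, 0.0]
force: [-0.8, 0.5, -2.5]
width: 0.717
```

Request:
carry_out(rows=[[0, [0, 0, 1], 0], [0, [0, 0, 1.5], 0], [0, [0, 0, 1.8], 0], [0, [0, 0, 1.8], 0]])

```text
time_s: 13.5
tcp_pos: [0.5446, 0.2239, 0.0267]
tcp_rot: [0.0, 0.997, 0.071, -0.0]
force: [0.2, -0.5, -3.6]
width: 0.713
```

Request:
carry_out(rows=[[0, [0, 0, 0.1], 0], [0, [0, 0, 0.2], 0], [0, [0, 0, 0.2], 0]])

```text
time_s: 13.8
tcp_pos: [0.545, 0.224, 0.0258]
tcp_rot: [-0.0, 0.997, 0.071, 0.0]
force: [-3.9, -2.2, 8.7]
width: 0.713
```

Request:
carry_out(rows=[[80, [0, 0, 0], 0], [88, [0, 0, 0], 0], [88, [0, 0, 0], 0], [88, [0, 0, -2], 0], [88, [0, 0, -5], 0]])

```text
time_s: 14.3
tcp_pos: [0.5438, 0.2234, 0.0741]
tcp_rot: [0.001, 0.997, 0.072, -0.001]
force: [-0.1, -0.3, 0.1]
width: 0.875
```

Request:
carry_out(rows=[[88, [0, 0, -5], 0], [88, [0, 1, -10], -8], [88, [0, 3, -15], -16], [88, [0, 6, -20], -24], [88, [0, 10, -22], -32]])

```text
time_s: 14.8
tcp_pos: [0.5587, 0.1312, 0.2951]
tcp_rot: [-0.0, 0.938, 0.348, 0.002]
force: [1.0, -0.1, 0.3]
width: 0.879
```

```bash
python3 - <<'E'
from meas import *
s=get_state();print(tcpT(s).round(3),np.round(s["joint_pos"],2),s["time_s"]); sc=cap("scene","sc8"); w=cap("wrist","w8"); 
for o in orange(w,.054): print(o)
for p in (sc,w): print(find(p,"pudding1"))
E
```

```text
[[ 0.758  0.652  0.003  0.559]
 [ 0.652 -0.758  0.002  0.131]
 [ 0.004  0.001 -1.     0.295]
 [ 0.     0.     0.     1.   ]] [-0.45  0.21  0.13  1.77 -0.03  1.17 -1.17] 14.8
(array([197.2, 124.2]), np.int32(1700), array([46, 47], dtype=int32), array([0.5433, 0.2243]))
(array([544.9, 266.7]), np.int32(1394), array([34, 52], dtype=int32), array([ 0.6852, -0.1927]))
[([0.548, 0.232, 0.05], 0.94), ([0.626, -0.163, 0.166], 0.87), ([0.672, -0.086, 0.166], 0.62)]
[([0.665, -0.079, 0.161], 0.92), ([0.547, 0.223, 0.052], 0.9), ([0.631, -0.148, 0.139], 0.74)]
```

View pics/w8.png

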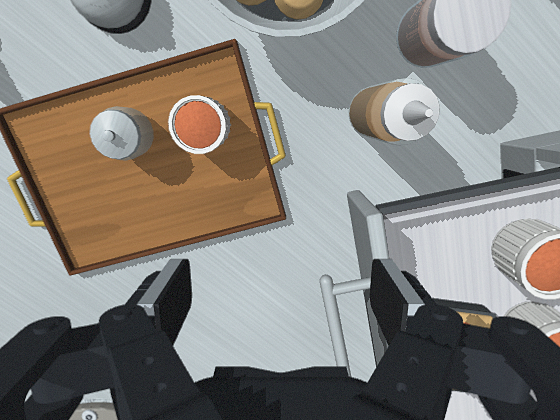

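View pics/sc8.png

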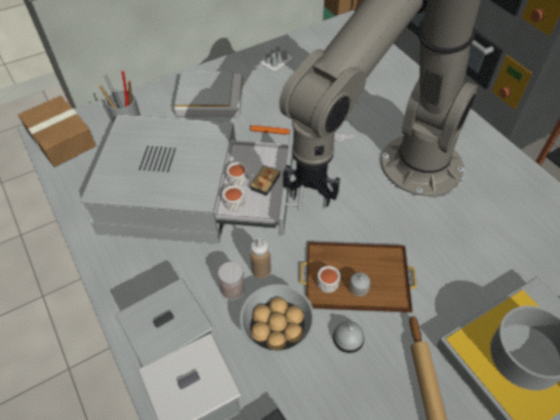

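Request:
carry_out(rows=[[88, [-1, 4, 0], -8.5], [88, [-2.5, 9, 0], -17], [88, [-4, 14, 0], -25.5], [88, [-5.5, 19, 0], -34], [88, [-6.5, 24, 0], -42.5]])

```text
time_s: 15.5
tcp_pos: [0.6512, -0.0702, 0.2903]
tcp_rot: [-0.001, 0.767, 0.642, -0.001]
force: [0.5, -0.7, 0.6]
width: 0.878
```

Request:
carry_out(rows=[[88, [0, 0, 0], -8.5], [88, [0, 0, 0], -17], [88, [0, 0, 0], -25.5], [88, [0, 0, 0], -34], [88, [0, 0, 0], -42.5]])

```text
time_s: 16.0
tcp_pos: [0.6507, -0.0686, 0.29]
tcp_rot: [-0.001, 0.482, 0.876, -0.0]
force: [-0.5, -0.2, -0.3]
width: 0.882
```

Request:
carry_out(rows=[[88, [0, 0, 0], -8.5], [88, [0, 0, 0], -17], [88, [0, 0, 0], -17.5], [88, [0, 0, 0], -17.5]])

```text
time_s: 16.4
tcp_pos: [0.6508, -0.0693, 0.2906]
tcp_rot: [-0.001, 0.348, 0.937, -0.0]
force: [0.5, -0.6, 0.3]
width: 0.88
```

```bash
python3 - <<'E'
from meas import *
s=get_state();T=tcpT(s);print(T.round(3),np.degrees(np.arctan2(T[1,1],T[0,1])),np.round(s["joint_pos"],2),s["time_s"]); w=cap("wrist","w9"); 
for o in orange(w,.165): print(o,cab(o[3]),(T[:3,:3].T@(np.r_[o[3],0.3]-T[:3,3])).round(4))
E
```

```text
[[-0.758  0.653 -0.001  0.651]
 [ 0.653  0.758  0.    -0.069]
 [ 0.001 -0.001 -1.     0.291]
 [ 0.     0.     0.     1.   ]] 49.24853646924186 [ 0.03  0.35 -0.04  1.58  0.01  1.21  0.86] 16.4
(array([120.2, 132.9]), np.int32(361), array([21, 21], dtype=int32), array([ 0.5343, -0.1263])) [-0.1309 -0.004 ] [ 0.0511 -0.1192 -0.0092]
(array([152.7, 142.1]), np.int32(354), array([21, 21], dtype=int32), array([ 0.5549, -0.1129])) [-0.1224  0.0191] [ 0.0442 -0.0956 -0.0092]
(array([184.6, 151.4]), np.int32(334), array([20, 20], dtype=int32), array([ 0.5755, -0.0996])) [-0.1139  0.0421] [ 0.0373 -0.0721 -0.0093]
(array([269.8, 236.8]), np.int32(2692), array([61, 57], dtype=int32), array([ 0.6696, -0.0961])) [-0.0406  0.1012] [-0.0317 -0.008  -0.0094]
(array([157.2, 245.4]), np.int32(2229), array([59, 53], dtype=int32), array([ 0.6151, -0.1709])) [-0.0395  0.0087] [-0.0392 -0.1003 -0.0094]
```

View pics/w9.png

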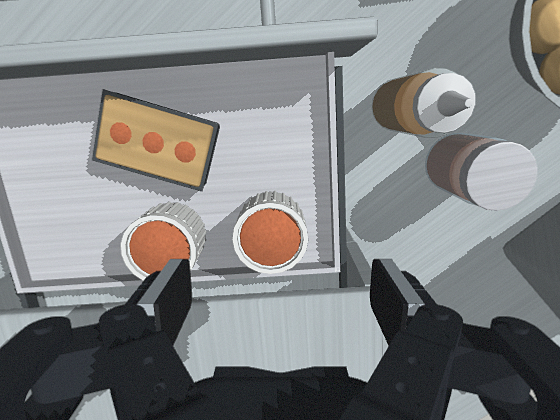

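Request:
carry_out(rows=[[88, [-2, -0.4, 0], -2], [88, [-3.3, -0.8, 1], -4], [88, [-3.3, -0.8, 5], -4], [88, [-3.3, -0.8, 8], -4], [88, [-3.3, -0.8, 8], -4]])

```text
time_s: 16.95
tcp_pos: [0.6686, -0.0971, 0.2071]
tcp_rot: [-0.003, 0.315, 0.949, -0.001]
force: [0.0, -1.1, 0.1]
width: 0.88
```

```bash
python3 - <<'E'
from meas import *
s=get_state();T=tcpT(s);print(T.round(4),np.degrees(np.arctan2(T[1,1],T[0,1]))); w=cap("wrist","w10"); 
for o in orange(w,.162,1000): print(o,cab(o[3]),(T[:3,:3].T@(np.r_[o[3],0.3]-T[:3,3])).round(4))
E
```

```text
[[-8.019e-01  5.974e-01 -7.000e-03  6.686e-01]
 [ 5.974e-01  8.019e-01  5.000e-04 -9.710e-02]
 [ 5.900e-03 -3.800e-03 -1.000e+00  2.071e-01]
 [ 0.000e+00  0.000e+00  0.000e+00  1.000e+00]] 53.31455974045955
(array([281.4, 236.6]), np.int32(5625), array([86, 82], dtype=int32), array([ 0.6702, -0.0969])) [-0.0397  0.1009] [-0.0006  0.0008 -0.0929]
(array([120.1, 242.4]), np.int32(5476), array([87, 82], dtype=int32), array([ 0.618 , -0.1731])) [-0.0358  0.0087] [-0.0043 -0.0915 -0.0925]
```

View pics/w10.png

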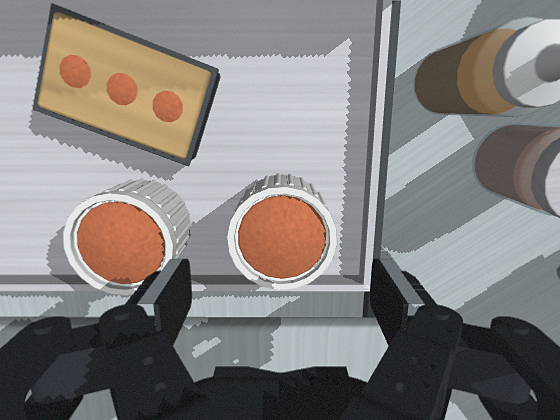

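Request:
carry_out(rows=[[88, [0, 0, 2], 0], [88, [0, 0, 4], 0], [88, [0, 0, 6], 0], [88, [0, 0, 7.4], 0], [88, [0, 0, 7.4], 0]])

```text
time_s: 17.5
tcp_pos: [0.6706, -0.0974, 0.1372]
tcp_rot: [-0.001, 0.314, 0.95, -0.0]
force: [0.2, 0.8, -0.1]
width: 0.876
```

Request:
carry_out(rows=[[0, [0, 0, 0], 0], [0, [0, 0, 0], 0], [0, [0, 0, 0], 0], [0, [0, 0, 0], 0], [0, [0, 0, 0], 0]], squeeze=30)

```text
time_s: 18.0
tcp_pos: [0.6717, -0.0976, 0.1392]
tcp_rot: [0.001, 0.313, 0.95, 0.0]
force: [-0.4, 0.4, 7.7]
width: 0.715
```

Request:
carry_out(rows=[[0, [0, 0, -1], 0], [0, [0, 0, -3], 0], [0, [0, 0, -6], 0], [0, [0, 0, -10], 0], [0, [0, 0, -14], 0]])

```text
time_s: 18.5
tcp_pos: [0.6703, -0.0976, 0.2796]
tcp_rot: [-0.0, 0.313, 0.95, -0.0]
force: [1.2, -0.1, -2.1]
width: 0.717
```

Request:
carry_out(rows=[[0, [4, 1.4, -1], 0], [0, [8.5, 3, -1], 0], [0, [13, 4.5, -1], 0], [0, [17.5, 6, -1], 0], [0, [22, 7.5, -1], 0]])

```text
time_s: 19.0
tcp_pos: [0.5372, 0.0948, 0.2885]
tcp_rot: [0.0, 0.313, 0.95, 0.0]
force: [1.0, 0.1, -1.8]
width: 0.714
```

Request:
carry_out(rows=[[0, [4.5, 1.5, 0], 0], [0, [9, 3, 0], 0], [0, [13.5, 4.6, 0], 0], [0, [18, 6.1, 0], 0], [0, [22, 7.5, 0], 0]])

```text
time_s: 19.5
tcp_pos: [0.4048, 0.2863, 0.2887]
tcp_rot: [0.0, 0.313, 0.95, 0.0]
force: [0.5, 0.4, -2.5]
width: 0.713
```

```bash
python3 - <<'E'
from meas import *
s=get_state();T=tcpT(s);print(T.round(4),np.degrees(np.arctan2(T[1,1],T[0,1])),np.round(s["joint_pos"],2),s["force"]); w=cap("wrist","w11"); 
print((T[:3,:3].T@(np.r_[.3886,.313,.0282]-T[:3,3])).round(4))
E
```

```text
[[-8.039e-01  5.947e-01  1.100e-03  4.048e-01]
 [ 5.947e-01  8.039e-01  4.000e-04  2.863e-01]
 [-6.000e-04  1.000e-03 -1.000e+00  2.887e-01]
 [ 0.000e+00  0.000e+00  0.000e+00  1.000e+00]] 53.508426601734506 [-0.43  0.1  -0.34  1.91  0.04  1.14  0.15] [ 0.45135931  0.37985907 -2.52943154]
[0.029  0.0116 0.2605]
```

View pics/w11.png

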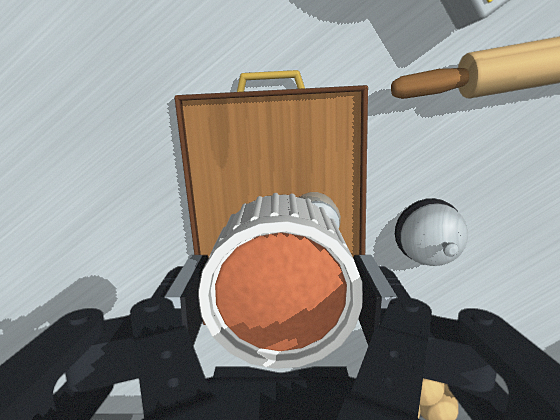

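```bash
python3 - <<'E'
from meas import *
w=cap("wrist")
a,b=[ray(w,uv,.014)[:2] for uv in ((177,97),(367,87))]; print(a,b,np.linalg.norm(a-b)); m=(a+b)/2; S=(b-a)/np.linalg.norm(b-a); L=np.array([S[1],-S[0]]); print("C",m+.15*L,"L",L)
E
```

```text
[0.26740526 0.24622165] [0.38532013 0.42583762] 0.2148623115349443
C [0.45175647 0.25371073] L [ 0.83595848 -0.5487927 ]
```

Request:
carry_out(rows=[[0, [1.5, 0.6, 3], 0], [0, [2.9, 1.2, 7], 0], [0, [2.9, 1.2, 12], 0], [0, [2.9, 1.2, 17], 0], [0, [2.9, 1.2, 21], 0]])

```text
time_s: 20.1
tcp_pos: [0.39, 0.3112, 0.0761]
tcp_rot: [-0.0, 0.313, 0.95, -0.0]
force: [1.0, 1.0, -3.1]
width: 0.715
```

Request:
carry_out(rows=[[0, [0, 0, 2], 0], [0, [0, 0, 3.5], 0], [0, [0, 0, 4.4], 0], [0, [0, 0, 4.7], 0], [0, [0, 0, 4.7], 0]])

```text
time_s: 20.6
tcp_pos: [0.3906, 0.3118, 0.0311]
tcp_rot: [0.0, 0.313, 0.95, 0.0]
force: [0.1, 0.2, -1.8]
width: 0.714
```

Request:
carry_out(rows=[[0, [0, 0, 0.2], 0], [0, [0, 0, 0.3], 0], [0, [0, 0, 0.4], 0], [0, [0, 0, 0.4], 0]])

```text
time_s: 21.0
tcp_pos: [0.3908, 0.312, 0.0281]
tcp_rot: [0.001, 0.313, 0.95, 0.0]
force: [-5.1, -5.5, 23.7]
width: 0.713
```

Contact; back off slightly and release.

Request:
carry_out(rows=[[0, [0, 0, -0.15], 0], [80, [0, 0, -0.15], 0], [88, [0, 0, -0.15], 0], [88, [0, 0, -0.15], 0], [88, [0, 0, -3], 0]])

```text
time_s: 21.5
tcp_pos: [0.3889, 0.3105, 0.0545]
tcp_rot: [-0.001, 0.313, 0.95, -0.002]
force: [-0.4, 0.3, 1.0]
width: 0.882
```

Request:
carry_out(rows=[[88, [0, 0, -5], 0], [88, [-1, 0, -10], 0], [88, [-4, -1.4, -15], 0], [88, [-8, -2.8, -20], 0], [88, [-13, -4.4, -22], 0]])

```text
time_s: 22.0
tcp_pos: [0.454, 0.2205, 0.2647]
tcp_rot: [0.001, 0.312, 0.95, 0.001]
force: [0.4, 0.2, -0.2]
width: 0.88
```

Request:
carry_out(rows=[[88, [-4.5, -2, 0], 0], [88, [-9, -4.5, 0], 0], [88, [-13.5, -7, 0], 0], [88, [-18, -9.5, 0], 0], [88, [-22.5, -12, 0], 0]])

```text
time_s: 22.5
tcp_pos: [0.561, -0.0068, 0.2615]
tcp_rot: [0.0, 0.313, 0.95, -0.0]
force: [1.3, 0.7, -0.4]
width: 0.877
```

```bash
python3 - <<'E'
from meas import *
s=get_state();T=tcpT(s);print(T.round(4),s["time_s"],np.round(s["joint_pos"],2)); sc=cap("scene","sc12"); w=cap("wrist","w12"); 
for o in orange(w,.162,1000): print(o,cab(o[3]),(T[:3,:3].T@(np.r_[o[3],0.3]-T[:3,3])).round(4))
print(find(sc,"pudding1"))
print("target",(T[:3,:3].T@(np.r_[.6205,-.1723,0.3]-T[:3,3])).round(4))
E
```

```text
[[-8.037e-01  5.950e-01  1.000e-04  5.610e-01]
 [ 5.950e-01  8.037e-01 -1.000e-04 -6.800e-03]
 [-2.000e-04  0.000e+00 -1.000e+00  2.615e-01]
 [ 0.000e+00  0.000e+00  0.000e+00  1.000e+00]] 22.5 [-0.01  0.22 -0.11  1.82  0.03  1.1   0.8 ]
(array([478.8,  12.3]), np.int32(1315), array([56, 30], dtype=int32), array([0.5372, 0.1579])) [-0.2988  0.2253] [ 0.1172  0.1182 -0.0385]
[([0.395, 0.319, 0.058], 0.97), ([0.546, 0.231, 0.05], 0.87), ([0.627, -0.164, 0.167], 0.86)]
target [-0.1463 -0.0976 -0.0385]
```

View pics/w12.png

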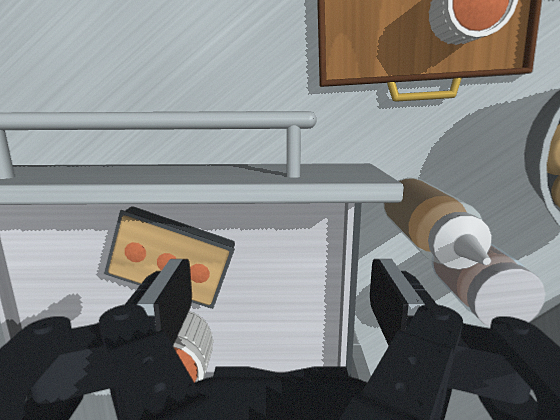

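View pics/sc12.png

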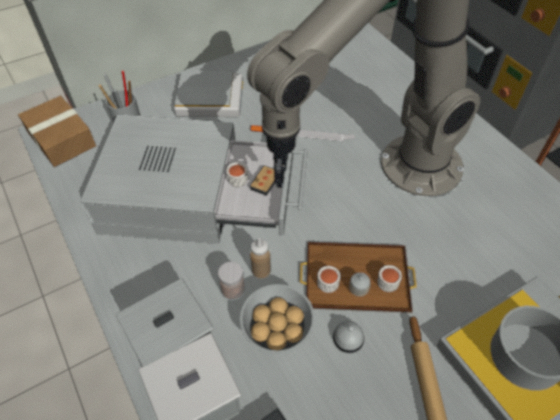

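Request:
carry_out(rows=[[88, [-4.5, -3, 0], 0], [88, [-9, -6, 0], 0], [88, [-13, -9, 0], 0], [88, [-14.6, -9.8, 2], 0], [88, [-14.6, -9.8, 5], 0]])

```text
time_s: 23.15
tcp_pos: [0.6209, -0.1741, 0.2119]
tcp_rot: [0.002, 0.315, 0.949, -0.0]
force: [-0.6, 0.7, -1.1]
width: 0.879
```

Request:
carry_out(rows=[[88, [0, 0, 0], 0], [88, [0, 0, 0], 0]])

```text
time_s: 23.35
tcp_pos: [0.6195, -0.169, 0.2117]
tcp_rot: [-0.001, 0.313, 0.95, 0.0]
force: [0.5, -0.1, 0.7]
width: 0.876
```

```bash
python3 - <<'E'
from meas import *
s=get_state();T=tcpT(s);print(T.round(4),s["time_s"]); w=cap("wrist","w13"); 
for o in orange(w,.162,1000): print(o,cab(o[3]),(T[:3,:3].T@(np.r_[o[3],0.3]-T[:3,3])).round(4))
E
```

```text
[[-8.046e-01  5.939e-01 -1.100e-03  6.195e-01]
 [ 5.939e-01  8.046e-01  8.000e-04 -1.690e-01]
 [ 1.300e-03  0.000e+00 -1.000e+00  2.117e-01]
 [ 0.000e+00  0.000e+00  0.000e+00  1.000e+00]] 23.35
(array([271.2, 233.9]), np.int32(5371), array([86, 81], dtype=int32), array([ 0.6179, -0.1736])) [-0.0356  0.0082] [-0.0013 -0.0047 -0.0883]
```

View pics/w13.png

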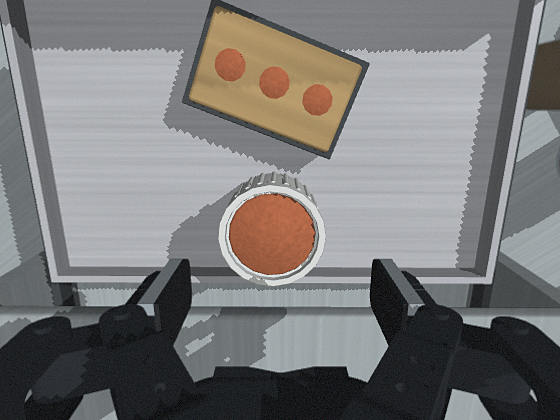

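Shift −0.5 cm in y (pudding at column 271), descend, grip, lift.

Request:
carry_out(rows=[[88, [0, -0.5, 2], 0], [88, [0, -0.5, 4], 0], [88, [0, -0.5, 6], 0], [88, [0, -0.5, 7.4], 0], [88, [0, -0.5, 7.4], 0]])

```text
time_s: 23.9
tcp_pos: [0.6163, -0.1736, 0.1369]
tcp_rot: [-0.001, 0.313, 0.95, 0.0]
force: [0.4, -0.4, 0.6]
width: 0.878
```

Request:
carry_out(rows=[[0, [0, 0, 0], 0], [0, [0, 0, 0], 0], [0, [0, 0, 0], 0], [0, [0, 0, 0], 0], [0, [0, 0, 0], 0]], squeeze=30)

```text
time_s: 24.4
tcp_pos: [0.6174, -0.1744, 0.1389]
tcp_rot: [0.001, 0.313, 0.95, 0.0]
force: [-1.2, 1.9, 6.7]
width: 0.715
```

Request:
carry_out(rows=[[0, [0, 0, -1], 0], [0, [0, 0, -3], 0], [0, [0, 0, -6], 0], [0, [0, 0, -10], 0], [0, [0, 0, -15], 0]])

```text
time_s: 24.9
tcp_pos: [0.6156, -0.1743, 0.2884]
tcp_rot: [-0.001, 0.313, 0.95, -0.0]
force: [1.2, 0.4, -2.0]
width: 0.714
```

Request:
carry_out(rows=[[0, [3.5, 1.8, 0], 7], [0, [7.5, 3.8, 0], 15], [0, [11.5, 5.8, 0], 23], [0, [15.5, 7.8, 0], 31], [0, [19.5, 9.8, 0], 39]])

```text
time_s: 25.4
tcp_pos: [0.5186, 0.0191, 0.2883]
tcp_rot: [0.0, 0.611, 0.792, 0.0]
force: [0.5, 1.5, -1.7]
width: 0.716
```

```bash
python3 - <<'E'
from meas import *
s=get_state();T=tcpT(s);print(T.round(4),s["time_s"],s["force"],s["width"],np.degrees(np.arctan2(T[1,1],T[0,1])))
print((T[:3,:3].T@(np.r_[.4253,.207,.028]-T[:3,3])).round(4))
E
```

```text
[[-2.542e-01  9.671e-01  7.000e-04  5.186e-01]
 [ 9.671e-01  2.542e-01  1.000e-04  1.910e-02]
 [-0.000e+00  7.000e-04 -1.000e+00  2.883e-01]
 [ 0.000e+00  0.000e+00  0.000e+00  1.000e+00]] 25.4 [ 0.46814269  1.4981307  -1.71285701] 0.7156460705108039 14.727192084339281
[ 0.2055 -0.0426  0.2603]
```

Request:
carry_out(rows=[[0, [4, -0.8, 0], 8], [0, [8, -1.6, 0], 16], [0, [12.5, -2.6, 0], 24], [0, [17, -3.5, 0], 32], [0, [20.5, -4.3, 0], 40]])

```text
time_s: 25.9
tcp_pos: [0.4282, 0.1986, 0.2884]
tcp_rot: [0.0, 0.829, 0.56, 0.001]
force: [-0.2, 0.9, -2.6]
width: 0.715
```

Request:
carry_out(rows=[[0, [0, 0, 0], 8], [0, [0, 0, 0], 8], [0, [0, 0, 0], 8]])

```text
time_s: 26.2
tcp_pos: [0.4295, 0.1966, 0.2879]
tcp_rot: [0.0, 0.864, 0.504, 0.0]
force: [0.0, -0.2, -2.7]
width: 0.716
```

```bash
python3 - <<'E'
from meas import *
s=get_state();T=tcpT(s);print(T.round(4),s["time_s"],s["force"],s["width"],np.degrees(np.arctan2(T[1,1],T[0,1])))
print((T[:3,:3].T@(np.r_[.4253,.207,.028]-T[:3,3])).round(4))
w=cap("wrist","w14"); print(orange(w,.054,1000)); print(find(w,"sugar_pot"))
E
```

```text
[[ 4.918e-01  8.707e-01  4.000e-04  4.295e-01]
 [ 8.707e-01 -4.918e-01  0.000e+00  1.966e-01]
 [ 2.000e-04  3.000e-04 -1.000e+00  2.879e-01]
 [ 0.000e+00  0.000e+00  0.000e+00  1.000e+00]] 26.2 [ 0.04643932 -0.24370537 -2.65972295] 0.7162657303328099 -29.456508382054974
[ 0.0069 -0.0089  0.2599]
[(array([192.5,  94.1]), np.int32(1917), array([48, 51], dtype=int32), array([0.3919, 0.3127])), (array([362.4,  96.7]), np.int32(1907), array([48, 50], dtype=int32), array([0.5417, 0.2251])), (array([280.4, 295.7]), np.int32(11946), array([131, 117], dtype=int32), array([0.3566, 0.0683]))]
[([0.472, 0.283, 0.061], 0.78)]
```

View pics/w14.png

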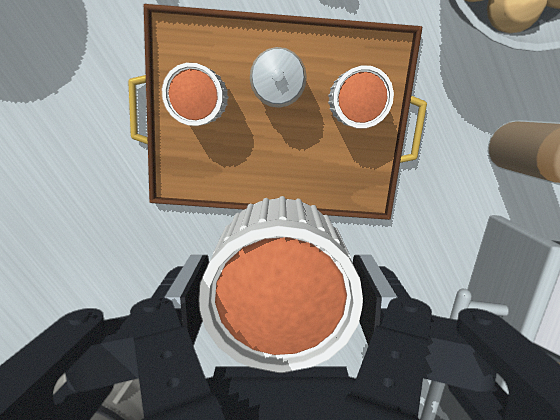

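```bash
python3 - <<'E'
from meas import *
w=cap("wrist"); T=tcpT()
c=np.array([ray(w,uv,.014)[:2] for uv in ((147,6),(421,27),(390,217),(152,202))]); C=c.mean(0); L=c[1]-c[0]+c[2]-c[3]; L/=np.linalg.norm(L); S=np.array([-L[1],L[0]])
print(c.round(3),C,L,S)
f=lambda p:(np.round((np.array(p)-C)@L,3),np.round((np.array(p)-C)@S,3))
print(f((.3919,.3127)),f((.5417,.2251)),"pot",f(ray(w,(278,76),.068)[:2]),"tgt",f((.4253,.207)))
P=C-.047*S; print(P,(T[:3,:3].T@(np.r_[P,.028]-T[:3,3])).round(4))
E
```

```text
[[0.392 0.416]
 [0.636 0.255]
 [0.517 0.076]
 [0.272 0.238]] [0.45425692 0.24615041] [ 0.83455349 -0.55092693] [0.55092693 0.83455349]
(np.float64(-0.089), np.float64(0.021)) (np.float64(0.085), np.float64(0.031)) pot (np.float64(-0.002), np.float64(0.043)) tgt (np.float64(-0.003), np.float64(-0.049))
[0.42836335 0.20692639] [ 0.0085 -0.0063  0.2596]
```

Target shift: x +0.8, y −0.7; go down to about z 0.075 first.

Request:
carry_out(rows=[[0, [0.8, -0.7, 3], 3], [0, [0.8, -0.7, 8], 3], [0, [0.8, -0.7, 13], 3], [0, [0.8, -0.7, 18], 3], [0, [0.8, -0.7, 21], 3]])

```text
time_s: 26.85
tcp_pos: [0.4261, 0.2064, 0.0745]
tcp_rot: [-0.0, 0.877, 0.48, -0.002]
force: [1.1, 0.4, -2.2]
width: 0.714
```

Request:
carry_out(rows=[[0, [0, 0, 2], 0], [0, [0, 0, 3.5], 0], [0, [0, 0, 4.2], 0], [0, [0, 0, 4.7], 0], [0, [0, 0, 4.7], 0]])

```text
time_s: 27.35
tcp_pos: [0.4274, 0.2076, 0.0305]
tcp_rot: [-0.0, 0.877, 0.48, -0.0]
force: [-0.0, 0.5, -2.0]
width: 0.712
```

Request:
carry_out(rows=[[0, [0, 0, 0.1], 0], [0, [0, 0, 0.2], 0], [0, [0, 0, 0.25], 0], [0, [0, 0, 0.25], 0]])

```text
time_s: 27.75
tcp_pos: [0.4273, 0.2078, 0.0283]
tcp_rot: [-0.0, 0.877, 0.48, 0.0]
force: [-0.4, -0.4, -2.7]
width: 0.717
```

Request:
carry_out(rows=[[0, [0, 0, 0.1], 0], [0, [0, 0, 0.1], 0], [0, [0, 0, 0.1], 0]])

```text
time_s: 28.05
tcp_pos: [0.4274, 0.2078, 0.0278]
tcp_rot: [0.0, 0.877, 0.48, 0.0]
force: [-5.4, -2.0, 18.6]
width: 0.713
```

Request:
carry_out(rows=[[0, [0, 0, -0.1], 0], [80, [0, 0, -0.1], 0], [86, [0, 0, -0.1], 0], [86, [0, 0, -0.1], 0], [86, [0, 0, -3], 0]])

```text
time_s: 28.55
tcp_pos: [0.4255, 0.2069, 0.0549]
tcp_rot: [-0.0, 0.877, 0.48, -0.003]
force: [-0.5, 0.2, 1.3]
width: 0.864
```

Request:
carry_out(rows=[[86, [0, 0, -4], 0], [86, [0, 0, -9], 0], [86, [0, 0, -14], 0], [86, [0, 2, -19], 0], [60, [0, 5, -21], 0]])

```text
time_s: 29.05
tcp_pos: [0.4697, 0.1819, 0.2715]
tcp_rot: [-0.0, 0.877, 0.481, 0.003]
force: [0.8, 0.2, -0.3]
width: 0.709
```

```bash
python3 - <<'E'
from meas import *
s=get_state();T=tcpT(s);print(T.round(4),s["time_s"],s["force"],s["width"],np.round(s["joint_pos"],2))
w=cap("wrist","w15");sc=cap("scene","sc15"); si=cap("side","si15")
for o in orange(w,.052,1000): print(o)
print(find(w,"sugar_pot"),find(sc,"pudding1"),find(si,"pudding1"),find(si,"tart_tin"),find(si,"handle"))
E
```

```text
[[ 0.5373  0.8434  0.0044  0.4697]
 [ 0.8434 -0.5373  0.0025  0.1819]
 [ 0.0045  0.0024 -1.      0.2715]
 [ 0.      0.      0.      1.    ]] 29.05 [ 0.76108431  0.1819664  -0.33380648] 0.7091423134216163 [-0.33  0.11 -0.18  1.93  0.02  1.1  -1.09]
(array([318.7, 102.3]), np.int32(2058), array([50, 52], dtype=int32), array([0.5423, 0.2249]))
(array([143. , 109.3]), np.int32(2028), array([51, 52], dtype=int32), array([0.3918, 0.3129]))
(array([232.5, 178.4]), np.int32(1726), array([48, 46], dtype=int32), array([0.4271, 0.2079]))
[([0.479, 0.281, 0.059], 0.61)] [([0.395, 0.318, 0.057], 0.9), ([0.548, 0.234, 0.053], 0.78), ([0.434, 0.212, 0.054], 0.71)] [([0.42, 0.191, 0.046], 0.87), ([0.387, 0.296, 0.05], 0.81), ([0.531, 0.211, 0.041], 0.68)] [([0.532, -0.136, 0.138], 0.61)] []
```

View pics/w15.png

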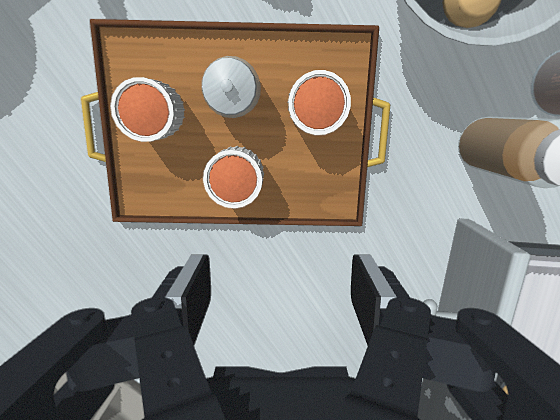

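View pics/si15.png

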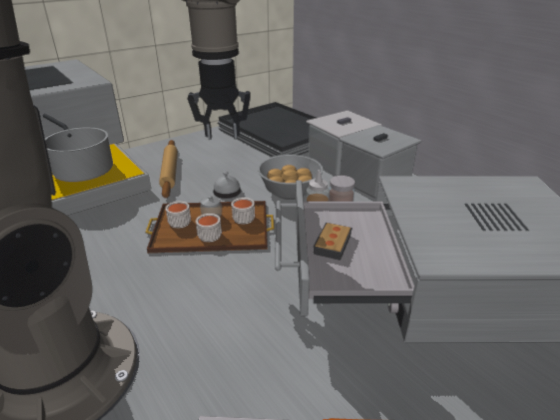

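Request:
carry_out(rows=[[32, [-4.5, 2.5, 0], 1], [32, [-9, 5, 0], 2], [32, [-13.5, 7.5, 0], 3], [32, [-18, 10, 0], 4.2], [32, [-20.7, 11.8, 0], 4.2]])

```text
time_s: 29.95
tcp_pos: [0.4556, -0.0596, 0.2665]
tcp_rot: [-0.0, 0.895, 0.447, -0.0]
force: [1.1, 0.6, 0.7]
width: 0.321
```

Request:
carry_out(rows=[[32, [0, 0, 0], 0], [32, [0, 0, 3], 0], [32, [0, 0, 3], 0]])

```text
time_s: 30.25
tcp_pos: [0.455, -0.0566, 0.2341]
tcp_rot: [-0.001, 0.894, 0.448, -0.002]
force: [0.2, 0.3, 0.1]
width: 0.317
```

```bash
python3 - <<'E'
from meas import *
s=get_state();T=tcpT(s);print(T.round(4),s["time_s"],s["force"],s["width"],np.round(s["joint_pos"],2),np.degrees(np.arctan2(T[1,1],T[0,1])))
print((T[:3,:3].T@(np.r_[.4577,-.0561,.14]-T[:3,3])).round(4))
w=cap("wrist","w16")
E
```

```text
[[ 5.992e-01  8.006e-01 -5.100e-03  4.550e-01]
 [ 8.006e-01 -5.992e-01  1.000e-04 -5.660e-02]
 [-3.000e-03 -4.200e-03 -1.000e+00  2.341e-01]
 [ 0.000e+00  0.000e+00  0.000e+00  1.000e+00]] 30.25 [0.17508761 0.28318743 0.08927372] 0.31731283149269457 [-0.06  0.07  0.04  2.07 -0.    1.01 -0.66] -36.81493783648766
[0.0023 0.0023 0.0941]
```

View pics/w16.png

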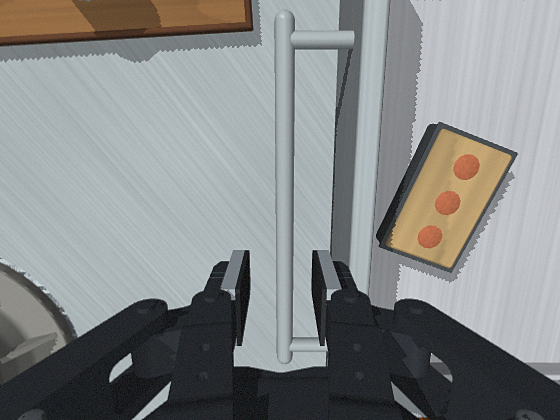

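Request:
carry_out(rows=[[30, [0.1, 0.2, 2], 0], [30, [0.1, 0.2, 4], 0], [30, [0.1, 0.2, 6], 0], [30, [0.1, 0.2, 8], 0], [30, [0.1, 0.2, 9.4], 0]])

```text
time_s: 30.8
tcp_pos: [0.4592, -0.0568, 0.1427]
tcp_rot: [-0.0, 0.894, 0.448, -0.0]
force: [0.1, -0.3, -0.1]
width: 0.299
```

Request:
carry_out(rows=[[30, [0, 0, 0], 0], [0, [0, 0, 0], 0], [0, [0, 0, 0], 0], [0, [0, 0, 0], 0], [0, [0, 0, 0], 0]], squeeze=40)

```text
time_s: 31.3
tcp_pos: [0.4597, -0.0573, 0.1438]
tcp_rot: [0.0, 0.894, 0.447, 0.001]
force: [-0.9, 2.7, 6.5]
width: 0.121
```

Request:
carry_out(rows=[[0, [0, 1, 0], 0], [0, [0, 2.5, 0], 0], [0, [0, 4.2, 0], 0], [0, [0, 6, 0], 0], [0, [0, 8, 0], 0]])

```text
time_s: 31.8
tcp_pos: [0.5241, -0.1054, 0.1438]
tcp_rot: [-0.0, 0.894, 0.448, 0.001]
force: [-0.9, 6.0, 8.0]
width: 0.123
```

Request:
carry_out(rows=[[0, [0, 2, 0], 0], [0, [0, 4, 0], 0], [0, [0, 5.6, 0], 0], [0, [0, 7, 0], 0], [0, [0, 8, 0], 0]])

```text
time_s: 32.3
tcp_pos: [0.5887, -0.1535, 0.1439]
tcp_rot: [0.0, 0.894, 0.447, 0.001]
force: [0.1, 6.1, 8.2]
width: 0.12
```

Moved 0.161; about 22 mm remain.

Request:
carry_out(rows=[[0, [0, 0.8, 0], 0], [0, [0, 1.5, 0], 0], [0, [0, 2.0, 0], 0], [0, [0, 2.4, 0], 0], [0, [0, 2.5, 0], 0]])

```text
time_s: 32.8
tcp_pos: [0.605, -0.1656, 0.1437]
tcp_rot: [-0.003, 0.894, 0.448, -0.002]
force: [-28.8, 22.7, 32.0]
width: 0.121
```

Request:
carry_out(rows=[[0, [0, 0, 0], 0], [0, [0, 0, 0], 0], [0, [0, 0, 0], 0]])

```text
time_s: 33.1
tcp_pos: [0.6049, -0.1655, 0.1437]
tcp_rot: [-0.003, 0.894, 0.448, -0.001]
force: [-22.8, 18.2, 27.5]
width: 0.118
```

Request:
carry_out(rows=[[0, [0, -0.2, 0], 0], [30, [0, -0.2, 0], 0], [30, [0, -0.2, 0], 0], [30, [0, -0.2, -3], 0], [30, [0, -0.2, -7], 0]])

```text
time_s: 33.6
tcp_pos: [0.6044, -0.1677, 0.212]
tcp_rot: [-0.001, 0.894, 0.447, -0.002]
force: [-0.1, 0.1, 0.4]
width: 0.296
```

Request:
carry_out(rows=[[30, [0, -1, -4], 0], [30, [0, -4, -8], 0], [10, [2, -7, -9], 0], [0, [5, -10, -9], 0], [0, [5, -10, -9], 0]])

```text
time_s: 34.1
tcp_pos: [0.5553, -0.0623, 0.3039]
tcp_rot: [-0.0, 0.893, 0.45, 0.001]
force: [-0.5, -0.4, -0.7]
width: -0.002
```

```bash
python3 - <<'E'
from meas import *
s=get_state();T=tcpT(s);print(T.round(4),s["time_s"],s["force"],s["width"],np.round(s["joint_pos"],2))
w=cap("wrist","w17");sc=cap("scene","sc17");si=cap("side"); crop(si,"si17",290,150,450,310,4)
print(find(sc,"pudding1"),find(si,"handle"))
E
```

```text
[[ 5.953e-01  8.035e-01  1.600e-03  5.553e-01]
 [ 8.035e-01 -5.953e-01  1.700e-03 -6.230e-02]
 [ 2.400e-03  3.000e-04 -1.000e+00  3.039e-01]
 [ 0.000e+00  0.000e+00  0.000e+00  1.000e+00]] 34.1 [-0.48556634 -0.40759924 -0.71945725] -0.0018636056708374717 [-0.04  0.18  0.05  1.78 -0.01  1.18 -0.63]
[([0.548, 0.23, 0.052], 0.98), ([0.396, 0.318, 0.056], 0.92), ([0.438, 0.21, 0.052], 0.76)] [([0.598, -0.233, 0.152], 0.79)]
```

View pics/si17.png

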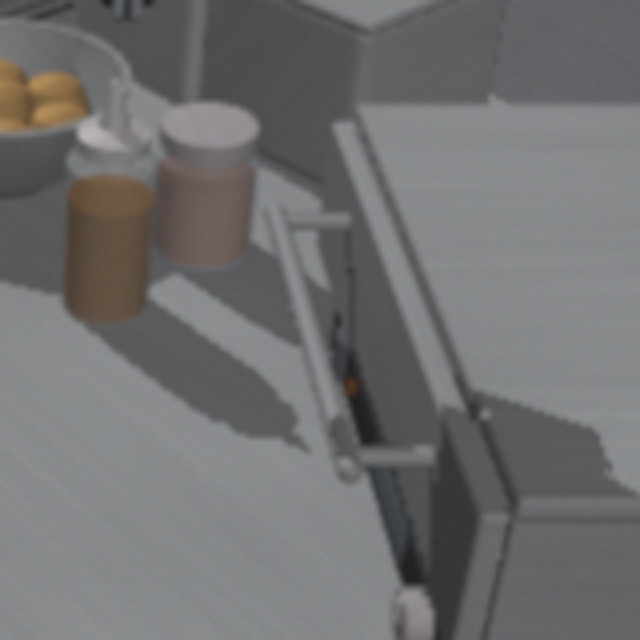

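View pics/w17.png

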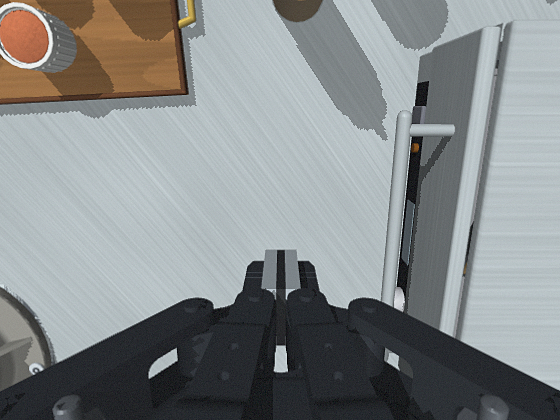

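View pics/sc17.png

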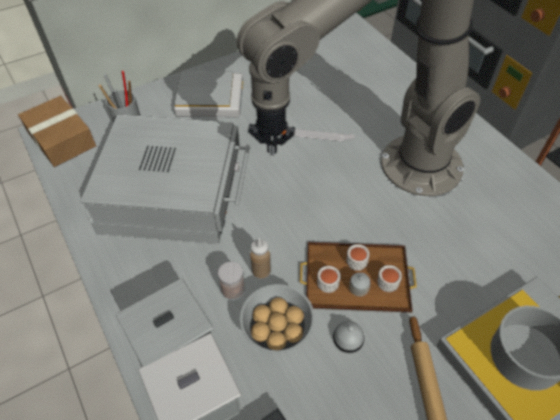

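```bash
python3 - <<'E'
from meas import *
w=cap("wrist"); si=cap("side"); crop(w,"w18",380,0,560,320,3) if False else None
print("handle",cab(ray(w,(403.5,122),.150)),cab(ray(w,(387,330),.150)))
print("panel top front/back edge",cab(ray(w,(484,120),.176)),cab(ray(w,(470,40),.176)),cab(ray(w,(497,60),.176)))
print("cab edge",cab(ray(w,(503,45),.187)),cab(ray(w,(470,310),.187)))
print("side handle",cab(ray(si,(290+275/4,150+210/4),.150)),cab(ray(si,(290+347/4,150+465/4),.150)))
print("side cab",cab(ray(si,(290+357/4,150+105/4),.187)),cab(ray(si,(290+513/4,150+503/4),.187)))
crop(w,"w18",400,0,540,120,5)
E
```

```text
handle [-0.048   0.1125] [-0.046  -0.0835]
panel top front/back edge [0.0027 0.1148] [-0.0155  0.1693] [0.0055 0.1562]
cab edge [0.0017 0.1643] [ 0.0086 -0.0383]
side handle [-0.0511  0.1186] [-0.0514 -0.1087]
side cab [0.0022 0.1768] [ 0.0004 -0.1783]
```

View pics/w18.png

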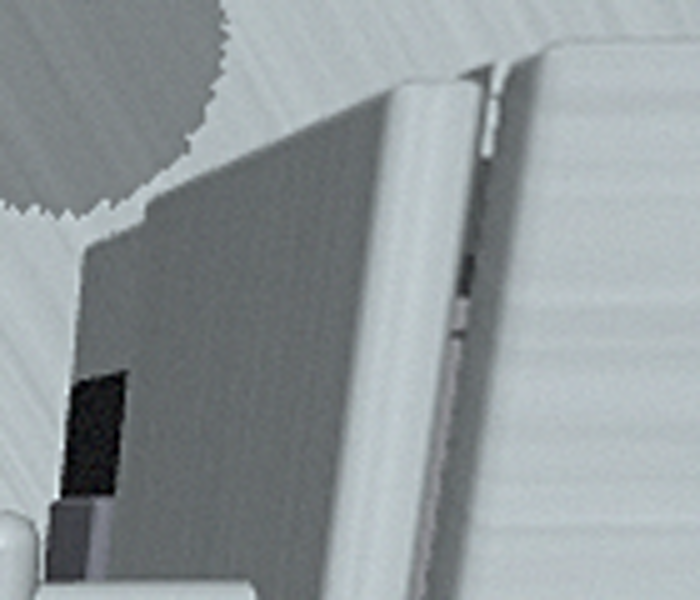

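Request:
carry_out(rows=[[0, [-3, 3, 3], 0], [0, [-5.3, 6.4, 6], 0], [0, [-5.3, 6.4, 10], 0], [0, [-5.3, 6.4, 14], 0], [0, [-5.3, 6.4, 16.5], 0]])

```text
time_s: 34.95
tcp_pos: [0.5736, -0.1492, 0.1348]
tcp_rot: [-0.001, 0.895, 0.447, -0.001]
force: [0.8, 0.1, -0.2]
width: 0.0
```

Request:
carry_out(rows=[[0, [0, 0.6, 0], 0], [0, [0, 1.2, 0], 0], [0, [0, 1.7, 0], 0], [0, [0, 2.0, 0], 0], [0, [0, 2.0, 0], 0]])

```text
time_s: 35.45
tcp_pos: [0.5875, -0.1578, 0.1388]
tcp_rot: [-0.004, 0.894, 0.448, -0.003]
force: [-31.5, 18.1, 17.2]
width: 0.001
```

Request:
carry_out(rows=[[0, [0, -0.1, 0], 0], [0, [0, -0.1, 0], 0], [0, [0, -1, 0], 0], [0, [0, -2.5, 0], 0], [0, [0, -2.5, -3], 0]])

```text
time_s: 35.95
tcp_pos: [0.5692, -0.1444, 0.1672]
tcp_rot: [-0.001, 0.894, 0.448, -0.001]
force: [-0.6, -0.0, 1.4]
width: 0.001
```

Request:
carry_out(rows=[[0, [0, 0, -4], 0], [0, [3, -2, -8], 0], [0, [7, -4, -12], 0], [0, [11, -6, -12], 0], [0, [15, -8, -12], 0]])

```text
time_s: 36.45
tcp_pos: [0.5985, 0.0234, 0.2927]
tcp_rot: [0.001, 0.895, 0.446, 0.003]
force: [0.7, -0.0, -0.9]
width: -0.001
```

```bash
python3 - <<'E'
from meas import *
s=get_state();T=tcpT(s);print(T.round(4),s["time_s"])
w=cap("wrist","w19")
si=cap("side"); crop(si,"si19",290,150,450,310,4); print(find(w,"handle"))
print((T[:3,:3].T@(np.r_[.586,.388,.28]-T[:3,3])).round(4))
E
```

```text
[[ 6.013e-01  7.990e-01  6.900e-03  5.985e-01]
 [ 7.990e-01 -6.013e-01  8.000e-04  2.340e-02]
 [ 4.800e-03  5.000e-03 -1.000e+00  2.927e-01]
 [ 0.000e+00  0.000e+00  0.000e+00  1.000e+00]] 36.45
[([0.695, -0.102, 0.157], 0.73)]
[ 0.2837 -0.2293  0.0129]
```

View pics/si19.png

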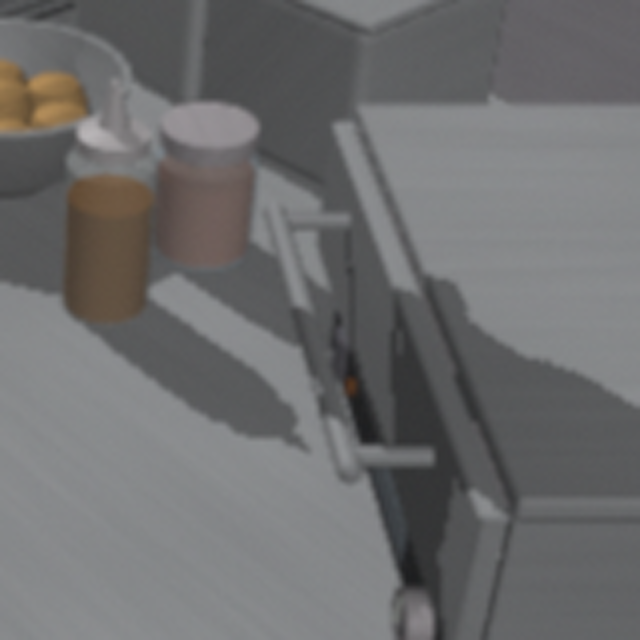

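View pics/w19.png

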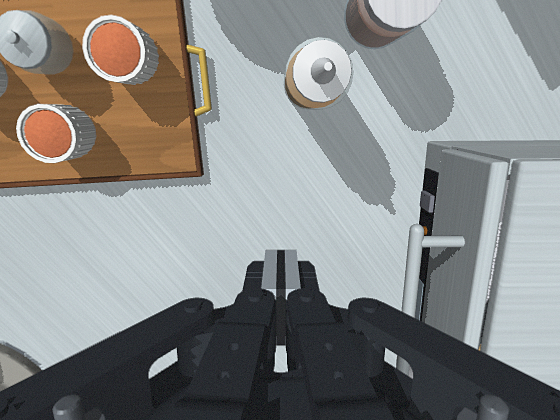

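Request:
carry_out(rows=[[0, [3.5, -2.8, 0], 0], [0, [7, -5.6, 0], 0], [0, [10.5, -8.5, 0], 0], [0, [14, -11.3, 0], 0], [0, [17.5, -14.1, 0], 0]])

```text
time_s: 37.1
tcp_pos: [0.5898, 0.2474, 0.2899]
tcp_rot: [0.0, 0.895, 0.446, 0.001]
force: [0.8, -0.8, 0.5]
width: 0.002
```

Request:
carry_out(rows=[[0, [3.5, -2.8, 2], 0], [0, [7, -5.6, 5], 0], [0, [10.8, -8.7, 8], 0], [0, [10.8, -8.7, 10], 0], [0, [10.8, -8.7, 10], 0]])

```text
time_s: 37.6
tcp_pos: [0.5831, 0.386, 0.1853]
tcp_rot: [0.0, 0.894, 0.448, -0.002]
force: [0.2, -0.3, -0.4]
width: -0.0
```

```bash
python3 - <<'E'
from meas import *
s=get_state();T=tcpT(s);print(T.round(4),s["time_s"],s["force"])
w=cap("wrist","w20"); sd=cap("side"); crop(sd,"si20",190,120,320,220,6); print(find(w,"plunger_top"),find(w,"bell"))
print((T[:3,:3].T@(np.r_[.586,.388,.07]-T[:3,3])).round(4))
E
```

```text
[[ 0.5984  0.8012 -0.0032  0.5831]
 [ 0.8012 -0.5985 -0.0022  0.386 ]
 [-0.0037 -0.0012 -1.      0.1853]
 [ 0.      0.      0.      1.    ]] 37.6 [ 0.21672669 -0.34781985 -0.43995902]
[([0.59, 0.387, 0.069], 0.73)] [([0.593, 0.396, 0.041], 0.81)]
[0.0038 0.0013 0.1153]
```

View pics/w20.png

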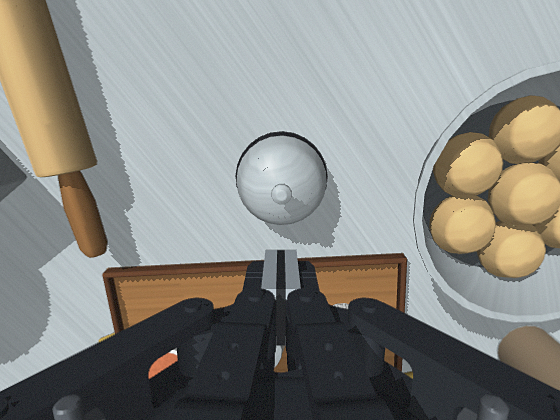

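View pics/si20.png

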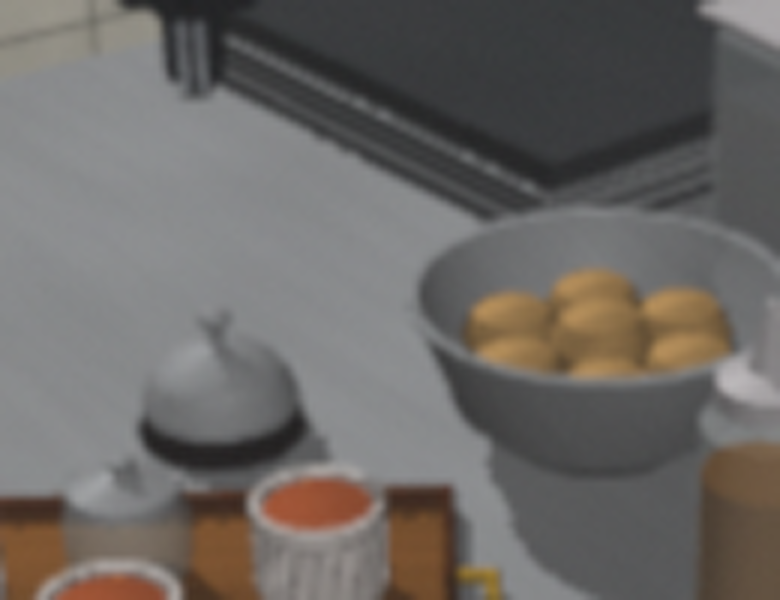

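```bash
python3 - <<'E'
from meas import *
w=cap("wrist"); s=get_state(); T=tcpT(s); P=ray(w,(282,193),.07); print(P,s["tcp_pos"],(T[:3,:3].T@(P-T[:3,3])).round(4))
E
```

```text
[0.59071462 0.3886298  0.07      ] [0.58582952 0.38424754 0.1904129 ] [0.0061 0.0011 0.1204]
```

Request:
carry_out(rows=[[0, [0.5, 0.1, 3], 0], [0, [0.5, 0.1, 6], 0], [0, [0.5, 0.1, 9], 0], [0, [0.5, 0.1, 11], 0], [0, [0.5, 0.1, 11.3], 0]])

```text
time_s: 38.35
tcp_pos: [0.5879, 0.3874, 0.0739]
tcp_rot: [0.0, 0.895, 0.447, -0.001]
force: [-0.2, -1.3, 0.0]
width: -0.003
```

```bash
python3 - <<'E'
from meas import *
print(get_state()["tcp_pos"],get_state()["force"])
sd=cap("side"); crop(sd,"si21",190,120,320,220,6)
sd=cap("scene"); crop(sd,"sc21",300,280,400,360,8)
E
```

```text
[0.58791478 0.38741441 0.07392803] [-0.16389194 -1.31122483  0.03393072]
```

View pics/si21.png

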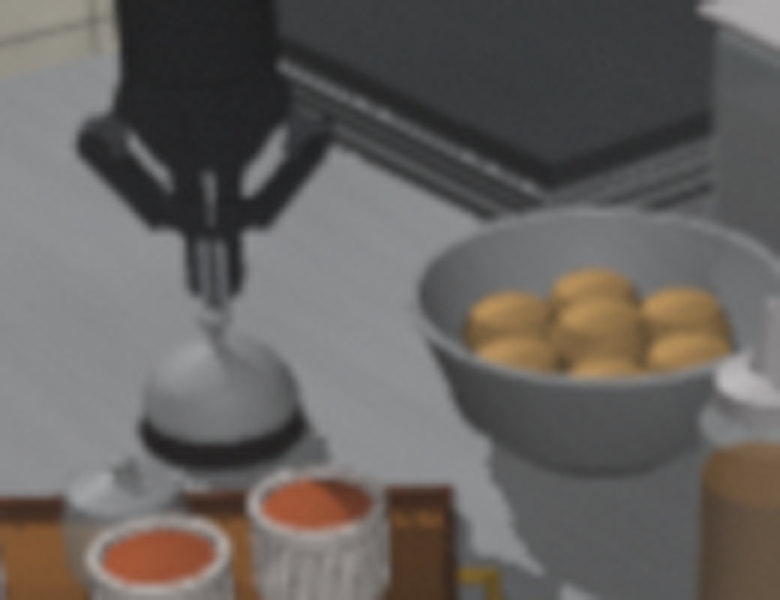

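View pics/sc21.png

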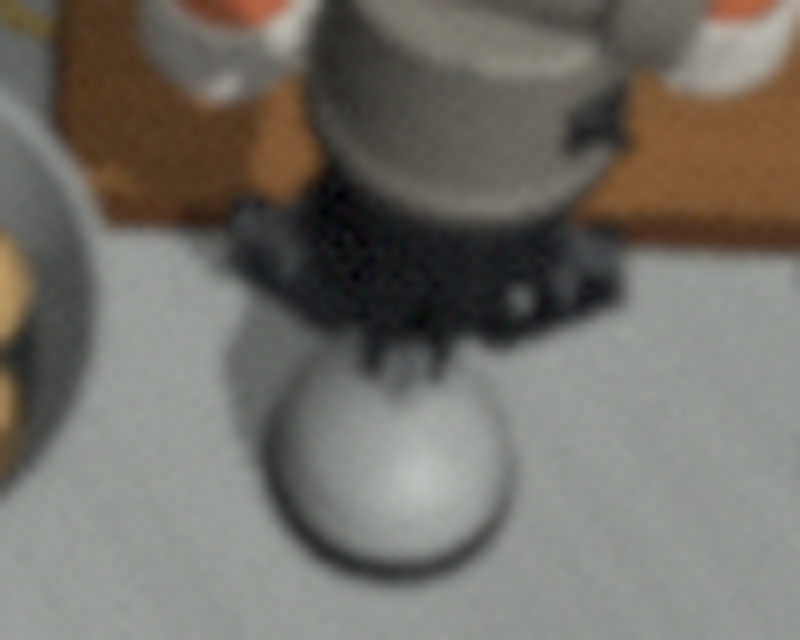

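Fingertips are right over the plunger (side crop: tips at (215,300), button at (213,322)). Press.

Request:
carry_out(rows=[[0, [0, 0, 0.4], 0], [0, [0, 0, 0.8], 0], [0, [0, 0, 1.1], 0], [0, [0, 0, 1.3], 0], [0, [0, 0, 1.3], 0]])

```text
time_s: 38.95
tcp_pos: [0.5888, 0.3894, 0.0631]
tcp_rot: [-0.0, 0.894, 0.447, 0.001]
force: [0.8, 0.7, 9.4]
width: -0.001
```

Request:
carry_out(rows=[[0, [0, 0, 0.1], 0], [0, [0, 0, 0.1], 0], [0, [0, 0, 0.1], 0]])

```text
time_s: 39.25
tcp_pos: [0.589, 0.3895, 0.0629]
tcp_rot: [-0.0, 0.894, 0.447, 0.001]
force: [-1.6, -2.2, 19.1]
width: 0.002
```

Request:
carry_out(rows=[[0, [0, 0, -0.5], 0], [0, [0, 0, -2], 0], [0, [0, 0, -5], 0], [0, [0, 0, -10], 0], [0, [0, 0, -14], 0]])

```text
time_s: 39.75
tcp_pos: [0.5877, 0.389, 0.2039]
tcp_rot: [-0.0, 0.894, 0.447, 0.0]
force: [0.0, 0.3, 1.1]
width: -0.003
```

Request:
carry_out(rows=[[0, [-4, 2, -3], 0], [0, [-8, 4, -6], 0], [0, [-12, 6, -6], 0], [0, [-16, 8, -6], 0], [0, [-20, 10, -6], 0]])

```text
time_s: 40.25
tcp_pos: [0.5471, 0.167, 0.262]
tcp_rot: [-0.0, 0.894, 0.447, 0.0]
force: [-0.2, -0.2, -0.7]
width: 0.0
```

```bash
python3 - <<'E'
from meas import *
s=get_state();print(s["tcp_pos"],s["force"],s["time_s"])
w=cap("wrist","w22");sc=cap("scene","sc22"); si=cap("side","si22")
for o in orange(w,.052,800): print(o)
for q in ("pudding1","sugar_pot"): print(find(sc,q),find(si,q),find(w,q))
E
```

```text
[0.54709781 0.16704156 0.26199292] [-0.2127116  -0.23877879 -0.68089829] 40.25
(array([242. , 134.8]), np.int32(2017), array([51, 51], dtype=int32), array([0.5427, 0.2248]))
(array([ 69.1, 154.9]), np.int32(1902), array([49, 49], dtype=int32), array([0.3922, 0.313 ]))
(array([179.9, 179. ]), np.int32(1813), array([49, 47], dtype=int32), array([0.4645, 0.2283]))
[([0.394, 0.315, 0.056], 0.78), ([0.549, 0.231, 0.054], 0.76), ([0.47, 0.228, 0.058], 0.65)] [([0.458, 0.21, 0.046], 0.81), ([0.534, 0.207, 0.04], 0.73), ([0.385, 0.292, 0.048], 0.69)] [([0.544, 0.222, 0.052], 0.79), ([0.4, 0.309, 0.053], 0.75), ([0.466, 0.228, 0.051], 0.66)]
[([0.483, 0.294, 0.058], 0.67), ([0.731, 0.268, 0.061], 0.21)] [([0.467, 0.274, 0.053], 0.63)] [([0.479, 0.282, 0.06], 0.72), ([0.465, 0.227, 0.051], 0.51)]
```

View pics/si22.png

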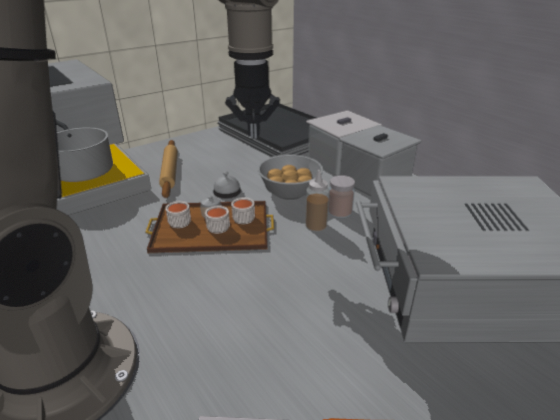

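View pics/w22.png

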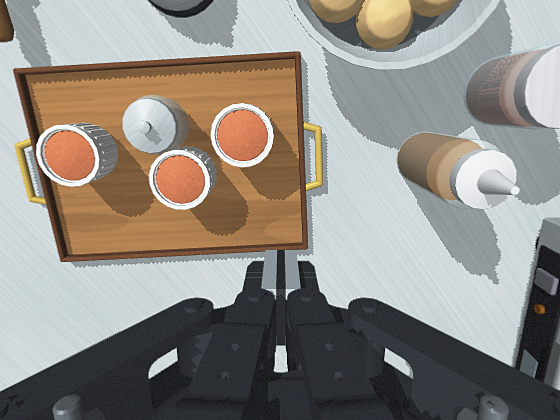

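View pics/sc22.png

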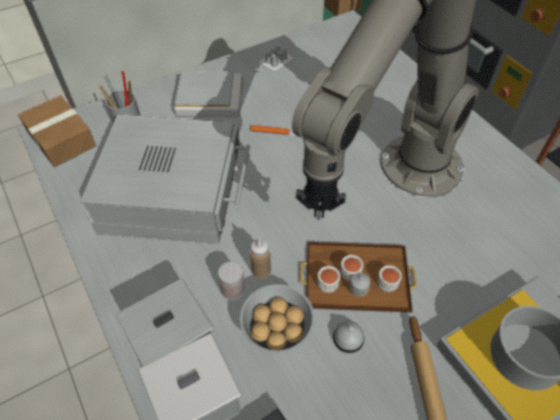

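```bash
python3 - <<'E'
from meas import *
w=cap("wrist"); si=cap("side")
print(ray(w,(146,127),.068), orange(w,.052,800)[-1])
crop(w,"w23",20,50,320,270,2.6); crop(si,"si23",140,180,290,260,5)
print(find(w,"pudding1"))
E
```

```text
[0.47824523 0.28696296 0.068     ] (array([181.3, 181.7]), np.int32(1817), array([49, 48], dtype=int32), array([0.4646, 0.2282]))
[([0.545, 0.22, 0.052], 0.83), ([0.4, 0.309, 0.051], 0.72), ([0.464, 0.226, 0.05], 0.62)]
```

View pics/w23.png

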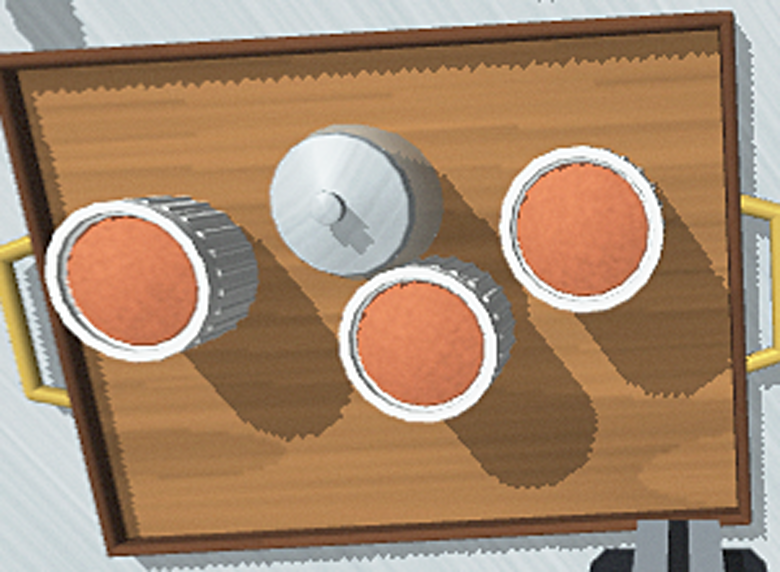

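View pics/si23.png

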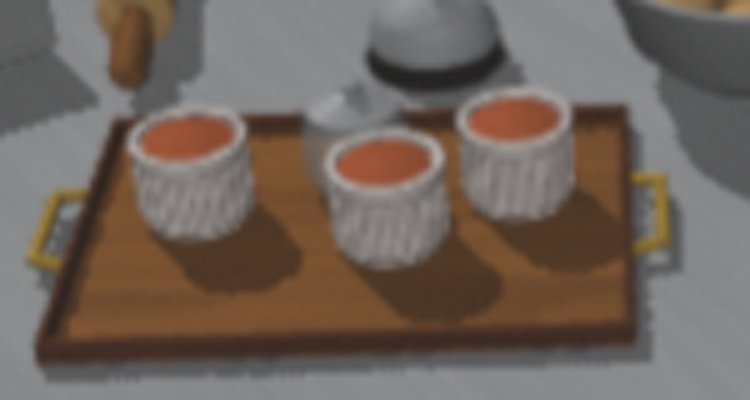

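```bash
python3 - <<'E'
from h import *
print(r.finish_job(), get_state()["time_s"])
E
```

```text
the job is handed in; nothing more can be done
the job is handed in; nothing more can be done
```

The job is handed in, at about 40 s of the 210 s allowed. There were three puddings, and all of them are upright on the tray. I pulled the drawer to its stop, moved the puddings, pushed the drawer shut twice against its end stop, then pressed the bell and let it go.

- **Puddings:** the last pictures show them at tray positions (short axis, long axis) of about (31, 85), (21, −89) and (−9, 19) mm, all inside the limits.
- **Knocked pudding:** the third pudding was knocked about 4 cm after I placed it. It now stands against the sugar pot, and seems to have nudged the pot a few millimetres. Both are upright and in range, so I left them.
- **Drawer:** it stopped hard under about 36 N with the handle where it should be when shut, to within a few millimetres. The pictures still show a gap of about 3 mm behind the panel, and it did not change on the second push, so I took it as shut.
- **Bell:** the fingertips bottomed out about 7 mm down at 19 N. The plunger came up again after I lifted.
- **Bystanders:** the syrup bottle, jar and bowl look unmoved in the last pictures. The knife is only partly in view, and the part that shows looks unmoved.
- **Tart tin:** I did not see it after the drawer closed. It was upright in the drawer just before.
- **Disagreement:** the side camera's tray position was about 1 cm off from the scene and wrist cameras. I used the wrist camera's values.

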